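# Clamp the fallen square bottle on the orbital shaker

## Robot

A 7-joint arm with a two-finger parallel gripper is mounted at the origin on a cart in front of the work surface, level with it; the furniture and walls round the work are solid. World frame = base frame: x ahead of the robot, y to its left, z up, the work surface at z = 0. Lengths are in m, angles in rad, forces in N, time in s.
With the tool pointing down it reaches from about 0.425 to 0.875 m from the base axis. Payload 4.7 kg.
Tool frame: the origin (TCP) lies on the centre line of the jaws, within the pads' length; the fingertips stand 19 mm ahead of it and the grasp point (between the pads) is the TCP; x points along the fingers, z is the direction in which the jaws open and shut, and the axes are right-handed (so a half turn about x gives the same grasp; the last joint's range is limited). The gripper opens to 87 mm and grips with 3 to 60 N. Pads are 19 mm wide; open, the fingers measure 117 mm over their backs; the gripper's body (75 mm by 190 mm) begins 51 mm behind the grasp point.
Start: joints at [1.154, 0.321, -0.07, 1.45, 0.023, 1.371, -0.057], TCP at [0.271, -0.591, 0.242] pointing down, gripper open.
Joint ranges: [-2.86, 2.86], [-0.3, 2.09], [-1.38, 1.24], [0.06, 2.45], [-1.56, 4.7], [0.09, 2.05], [-2.69, 2.69]. Speed limits (rad/s): [2.57, 2.57, 3.14, 3.14, 3.14, 3.14, 3.14].

## Interface

Orientations are given as a rotation vector (axis times angle).
In Python, from bench import get_state, get_image, camera_info, close_job gives the robot as it stands.
- The arm moves only by the tool jog_arm, never from a script. Its argument "targets" is a list of rows, each a list of 7 numbers: the turn, a rotation vector about the tool's x, y, z in degrees, then the shift along the tool's x, y, z in cm, then the finger opening in cm, from 0 to 8.7. In form: [[wx, wy, wz, tx, ty, tz, jaw], ...]. A call has 1 to 10 rows; each row shifts and turns the commanded pose from where the row before left it, along the tool's axes as they then stand; what a row does not reach is not made up. A row lasts 1/8 s, in which the tool goes at most 62.5 mm and 10.7 degrees, less where a joint would pass 70% of its speed; a pose out of reach is approached as far as the arm can. A call is refused whole if a number of a shift passes 6.25 or a number of a turn 10.7, either way. A call with a gripper value outside its range is refused whole. The fingers move at their own pace and stop on an object; "squeeze" is the grip in N (left out, the last holds). Time passes only in rows, so rows that do not move let the fingers close. It gives the time, the measured TCP pose, the force and the opening at its end, in the units of the state.
- get_state(): the state, without advancing time (a new reading comes with each control period).
- get_image(name): name is "scene" or "top"; returns (picture, depth): 384x512x3 uint8, red, green, blue; 384x512 float32, m along the optical axis (not along the pixel's ray), 0 where there is no reading.
- camera_info(name): a dict with "intrinsics" (3x3 intrinsics, pixels), "world_from_camera" (4x4, takes a point from camera to world coordinates). Camera axes: x right, y up, looking along -z (the intrinsics and any distortion apply to the point x, -y, -z); pixel columns grow to the right and rows downward; lengths in m; the calibration is good to about 2 mm. A picture is of the moment at which its call begins. camera_info takes no time and is no camera call.
- close_job(): hands the job in, once; it reports no verdict.
The state is a dict: "time": time; "joint_positions": joint angles; "qd": joint speeds; "joint_torque": joint torques, N m; "position": TCP position; "tool_rot": TCP orientation; "ft_force": force on the tool from outside, world axes, zero at the start; "torque": the same for the moment, N m; "grip_width": opening from 0.0 (shut) to 1.0 (fully open).
Only numpy, scipy, OpenCV 4.12 (cv2) and the standard library are available. Lean on these libraries where they do the work, as an engineer would, in place of code of your own. Each camera call takes 0.05 s, during which the arm holds its last target.

## Task

The white square bottle lying on its side on the bench has to go on the orbital shaker for its mixing run. Stand it upright on the bench and let go of it, then take it again by its blue cap from above, turn it until its flats are square to the two clamp bars and set it on the shaker's mat in the free place between the two bottles already standing there; once it stands there released, swing the lever with the red knob all the way round until the bars hold all three bottles. Do not drop the bottle, do not knock the other two, and leave the timer, the beaker and the amber bottle where they are.

Things in the scene. Friction and masses are not known exactly. Their poses are not given: they have to be found in the camera images.
- bottle_mid (a point): White square plastic bottle to load, 0.15 kg: body 46 x 46 mm, 70 mm high; shoulder narrowing to 80 mm; round blue cap, 30 mm diameter, 86 to 108 mm above the underside. Point on its axis half-way up (54 mm). z = underside to cap, x and y square to the flats. Starts lying at the right, axis 23 mm up, cap pointing left (+y) or up to 60 degrees from that toward the back (+x). Standing: z = 0.054.
- left_bottle_mid (a point): Same kind of bottle, already standing on the shaker at the left end of the clamping space, square to the bars to 2 degrees, loose until the clamp is shut. Point on its axis half-way up (54 mm above its underside), axes as for the other bottle.
- right_bottle_mid (a point): The same again at the right end of the clamping space. Between the two is the free place, 70 to 86 mm wide along the bars from flat to flat; the loaded bottle (46 mm) goes in its middle.
- shaker: Orbital shaker, fixed, not running: white housing, aluminium platform reaching x -0.160 to 0.090, y -0.13 to 0.13 in its frame, top z 0.074. Origin on the bench below the middle of the clamping space; x = from the control panel to the back, square to the clamp bars; y = left, along the bars; z up. A loaded bottle has its half-way point at z 0.130 and its cap at 0.162 to 0.184.
- clamp_space (a point): Middle of the clamping space, on top of the rubber mat the bottles stand on (z 0.076), axes as the shaker. Mat 52 mm (x) by 206 mm (y). Rubber face of the fixed far bar at x = 0.0232 from here, of the sliding near bar at -0.0293 with the lever at 0: 52.5 mm open for a 46 mm bottle. Bars 216 mm long; faces 19 to 37 mm above the mat, flared lead-in lips to 47 mm above it.
- clamp_bar: Sliding near clamp bar, aluminium with a rubber face. Origin at the shaker's origin when open; it slides to +x of the shaker by 6.2 mm per radian of lever until it meets the bottles at about 60 degrees; from there its spring (3 N/mm) yields and presses the bottles against the far bar, some 11 N in all.
- lever_arm (a joint): Cam lever's angle about its upright pivot: 0 = open, lever points to the control panel (-x of the shaker); grows anticlockwise seen from above; stop at 1.62, lever along the bars to the right (-y of the shaker). Stays where it is left. Starts at 0 to 0.15. Takes about 2 to 4 N at the knob.
- lever_knob (a point): Middle of the upright round red knob on the lever's end, 58 mm from the pivot, at z 0.137: 17 mm diameter from 9 mm below to 11 mm above this point, top 15 mm above it, thinner below; the flat steel lever is 25 mm below this point.
- lever_pivot (a point): Point on the lever's upright pivot axis at the height of the knob's middle (z 0.137), 104 mm from the middle of the clamping space toward the control panel.
- timer_mid (a point): White bench timer on the bench, 46 x 68 x 52 mm, point at its middle, 26 mm up. Leave alone.
- amber_mid (a point): Amber glass bottle with blue cap, 57 mm diameter, 112 mm high, on the bench between shaker and timer, point at its middle. Leave alone.
- beaker_mid (a point): Empty glass beaker, 45 mm diameter, 52 mm high, near the bench's front edge, point at its middle. Leave alone.
Not all that is in view belongs to the job. Leave any purple look-alike of the part that bears bottle_mid alone.

How it is judged:
By the outcome, as a careful person would: the job done as asked, in the order asked, and still so for the second after the job is handed in, with the robot touching nothing.
It also fails if it takes over 66 s, if anything falls off the work surface, if the arm or the gripper's body presses on something with over 40 N, if the wrist force passes 120 N, or if a joint passes its speed limit or range.

## Working session

There is one attempt and no reset: what is moved stays moved. The work goes in short steps, Python scripts to look and compute and a tool call to move; the robot and the scene stay as the last step left them, time stands still between calls to the robot, and variables do not carry over. Pictures are saved under pics/ and viewed, and the job is handed in when it is done.

Besides the shell and the picture viewer there is one more tool, called after "Emit:" as name(argument=value, ...), one argument or row to a line, values as JSON. jog_arm: Moves the arm, as the interface text tells. Its arguments: {"type":"object","properties":{"targets":{"type":"array"},"squeeze":{"type":"number"}},"required":["targets"]}

```bash
mkdir -p pics; ls; cat > h.py <<'E'
import numpy as np, cv2
from bench import *
from scipy.spatial.transform import Rotation as R
def snap(n,f):
    im,d=get_image(n); cv2.imwrite('pics/%s.png'%f,im[:,:,::-1]); np.save('pics/%s.npy'%f,d); return im,d
def w(n,u,v,z=None,d=None):
    c=camera_info(n);K=np.array(c['intrinsics']);T=np.array(c['world_from_camera'])
    p=np.array([(u-K[0,2])/K[0,0],-(v-K[1,2])/K[1,1],-1.])
    if d is not None: q=p*d
    else:
        r=T[:3,:3]@p; q=p*((z-T[2,3])/r[2])
    return T[:3,:3]@q+T[:3,3]
def cloud(n,d):
    c=camera_info(n);K=np.array(c['intrinsics']);T=np.array(c['world_from_camera'])
    v,u=np.mgrid[:d.shape[0],:d.shape[1]]
    p=np.stack([(u-K[0,2])/K[0,0]*d,-(v-K[1,2])/K[1,1]*d,-d],-1)
    return p@T[:3,:3].T+T[:3,3]
def crop(f,x0,x1,y0,y1,s,o):
    im=cv2.imread('pics/%s.png'%f)[y0:y1,x0:x1]; cv2.imwrite('pics/%s.png'%o,cv2.resize(im,None,fx=s,fy=s,interpolation=cv2.INTER_CUBIC))
E
python3 - <<'E'
from h import *
print(get_state())
for n in('scene','top'):
    c=camera_info(n);print(c); snap(n,n+'0')
E
```

```text
pics
{'time': 0.0, 'joint_positions': array([ 1.15409827,  0.3218094 , -0.07008057,  1.45168758,  0.02262501,
        1.37078302, -0.05689429]), 'qd': array([-1.31907766e-03,  1.74047927e-04, -2.70000566e-04, -3.12117861e-04,
        8.53727373e-05,  8.19168212e-04, -3.11047138e-04]), 'joint_torque': array([-8.53882921e-04, -4.91287744e+01, -4.04283777e-01, -3.12528419e+01,
       -6.40770094e-02,  4.37431899e-02,  1.55858829e-04]), 'position': array([ 0.27116698, -0.5901648 ,  0.24046397]), 'tool_rot': array([ 0.88723208,  1.3844545 , -0.8857229 ]), 'ft_force': array([-0.7792592 , -0.05024942,  0.54995977]), 'torque': array([-0.01486587,  0.01253578,  0.02734931]), 'grip_width': 1.0027303301231087}
{'intrinsics': array([[389.81796973,   0.        , 255.92747193],
       [  0.        , 389.81796973, 192.21423352],
       [  0.        ,   0.        ,   1.        ]]), 'world_from_camera': array([[ 0.86239858,  0.37928209, -0.33528166,  0.30467711],
       [-0.5060993 ,  0.66101   , -0.55401198, -0.46892895],
       [ 0.01149771,  0.64746496,  0.76200849,  0.75734478],
       [ 0.        ,  0.        ,  0.        ,  1.        ]])}
{'intrinsics': array([[358.07730064,   0.        , 248.90271674],
       [  0.        , 358.07730064, 192.1350784 ],
       [  0.        ,   0.        ,   1.        ]]), 'world_from_camera': array([[ 0.01797329,  0.99387053, -0.10907943,  0.48716191],
       [-0.99962023,  0.02014143,  0.01880753,  0.00155971],
       [ 0.02088927,  0.10869997,  0.9938551 ,  1.06031326],
       [ 0.        ,  0.        ,  0.        ,  1.        ]])}
```

View pics/scene0.png

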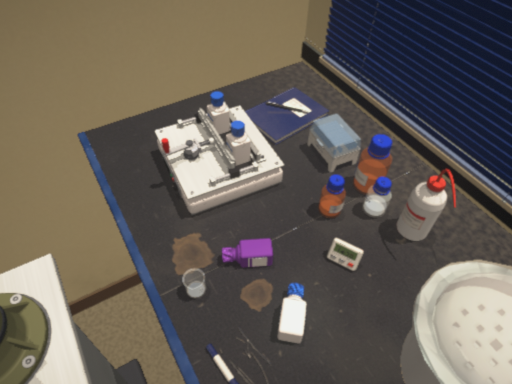

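View pics/top0.png

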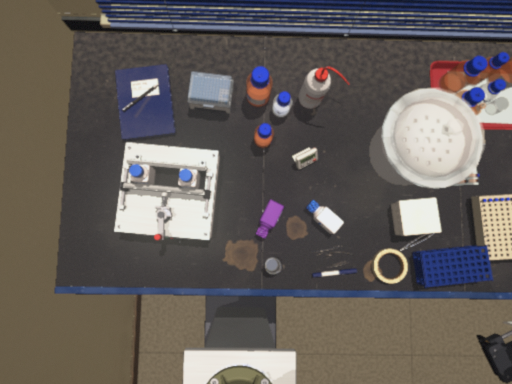

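The white bottle lies at top (326,218), with its blue cap at (313,207). In the scene view it is at (292,320) with the cap at (295,291). The purple look-alike is at top (270,217), and I'll leave it alone. A small white-capped bottle at (283,104) stands upright, so it isn't the target. I'll confirm with an enlarged crop.

```bash
python3 - <<'E'
from h import *
crop('top0',110,230,130,250,6,'ct1'); crop('top0',250,370,160,280,5,'ct2'); crop('scene0',150,290,85,215,5.5,'cs1'); crop('scene0',230,350,260,360,5,'cs2')
E
```

```text
(no output)
```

View pics/ct1.png

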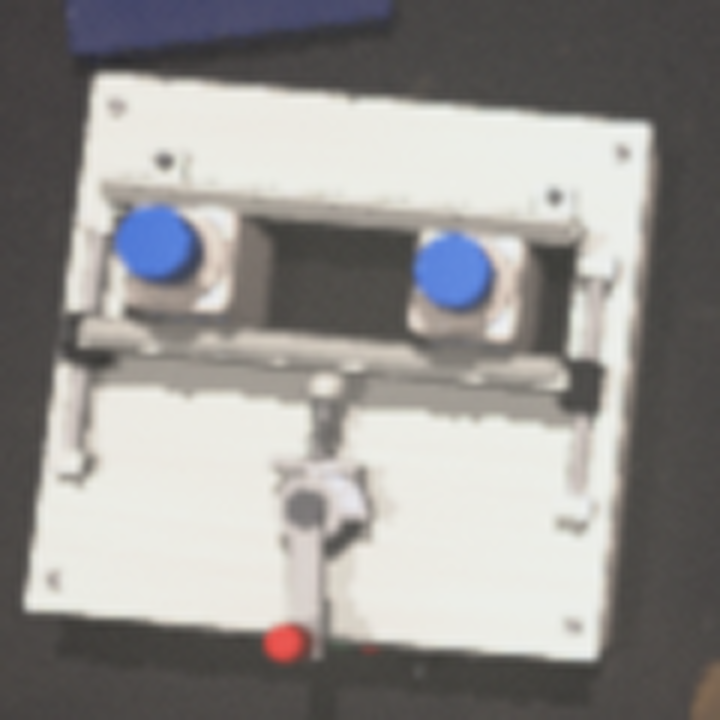

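View pics/ct2.png

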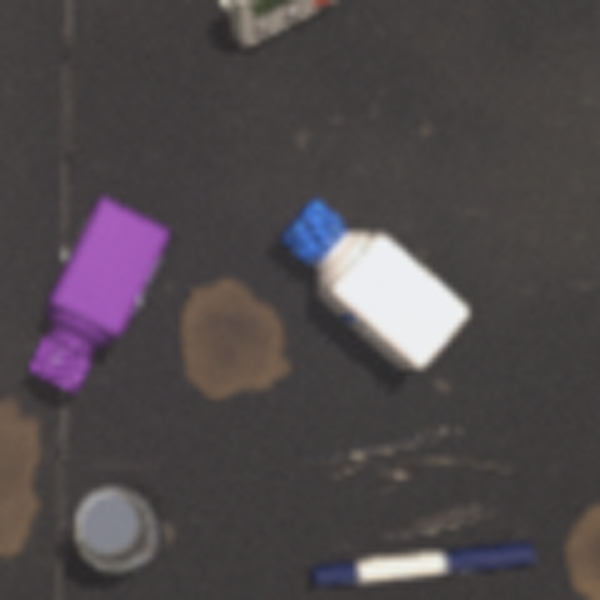

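View pics/cs1.png

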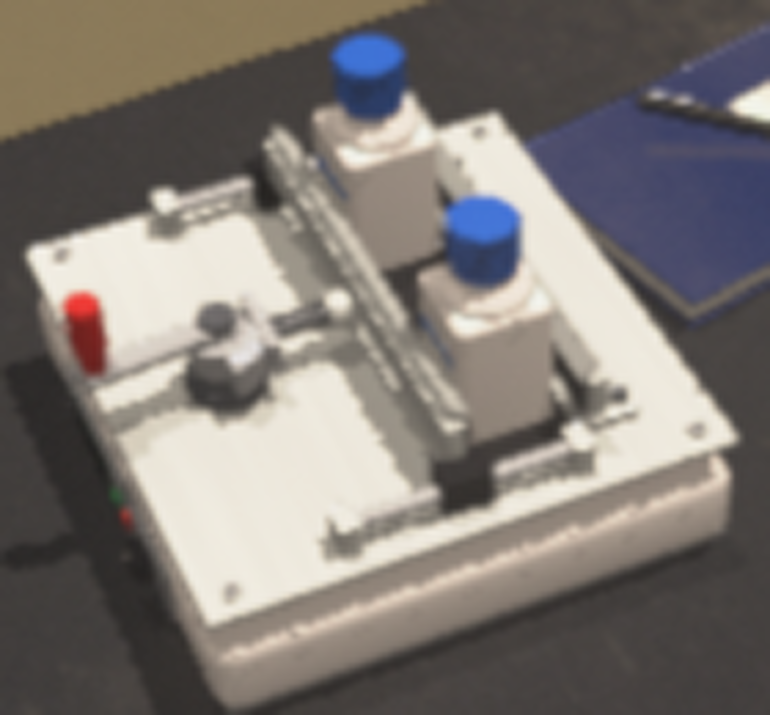

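View pics/cs2.png

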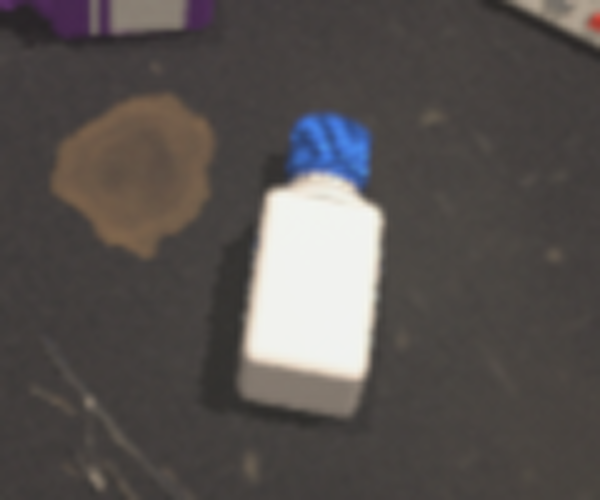

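```bash
python3 - <<'E'
from h import *
np.set_printoptions(precision=4,suppress=True)
def pt(x,y,s,ox,oy): return (x+.5)/s-.5+ox,(y+.5)/s-.5+oy
P=lambda x,y,z: w('top',*pt(x,y,6,110,130),z)
c=[P(95,72,.074),P(652,124,.074),P(600,660,.074),P(25,610,.074)]
print(np.array(c))
S=np.array([[.09,.13],[.09,-.13],[-.16,-.13],[-.16,.13]])
W=np.array(c)[:,:2]
def fit(S,W):
    s=S-S.mean(0);q=W-W.mean(0);a=np.arctan2((s[:,0]*q[:,1]-s[:,1]*q[:,0]).sum(),(s*q).sum())
    Rm=np.array([[np.cos(a),-np.sin(a)],[np.sin(a),np.cos(a)]]);t=W.mean(0)-Rm@S.mean(0);return a,Rm,t
a,Rm,t=fit(S,W);print('shaker',np.degrees(a),t,(W-(S@Rm.T+t))*1000)
for n,x,y,z in(('L',155,243,.184),('R',453,270,.184),('knob',285,643,.152),('pivot',306,508,.137)):
    p=P(x,y,z);print(n,p,Rm.T@(p[:2]-t))
# depth/color blobs
for cam in('top','scene'):
    im=cv2.imread('pics/%s0.png'%cam);d=np.load('pics/%s0.npy'%cam);C=cloud(cam,d);h=cv2.cvtColor(im,cv2.COLOR_BGR2HSV)
    blue=(h[...,0]>95)&(h[...,0]<125)&(h[...,1]>120)&(h[...,2]>110)
    n,l,st,ce=cv2.connectedComponentsWithStats(blue.astype(np.uint8))
    for i in range(1,n):
        if st[i,4]>40:
            q=C[l==i];m=q[:,2]>np.percentile(q[:,2],90)-.004
            print(cam,ce[i],st[i,4],'top mean',q[m].mean(0),q[m].min(0)[:2],q[m].max(0)[:2], 'sh',Rm.T@(q[m].mean(0)[:2]-t))
    wh=(h[...,1]<60)&(h[...,2]>120)&(C[...,2]>.03)&(C[...,2]<.06)&(C[...,1]<-.1)&(C[...,1]>-.35)&(C[...,0]>.3)&(C[...,0]<.55)
    n,l,st,ce=cv2.connectedComponentsWithStats(wh.astype(np.uint8))
    for i in range(1,n):
        if st[i,4]>100:
            q=C[l==i];r=cv2.minAreaRect(q[:,:2].astype(np.float32)*1000);print(cam,ce[i],r,q[:,2].mean(),q.mean(0))
def P2(x,y,z=.046): return w('top',*pt(x,y,5,250,160),z)
for x,y in((380,233),(470,312),(418,368),(330,295)):print(P2(x,y))
print('cap',P2(315,232,.038))
E
```

```text
[[0.7305 0.3305 0.074 ]
 [0.7117 0.0709 0.074 ]
 [0.4632 0.0877 0.074 ]
 [0.4811 0.3483 0.074 ]]
shaker -4.001697467754162 [0.6315 0.2069] [[ 0.1211  0.2076]
 [-0.5073 -0.0324]
 [ 0.316  -0.6654]
 [ 0.0702  0.4902]]
L [0.6323 0.2654 0.184 ] [-0.0033  0.0584]
R [0.6237 0.1432 0.184 ] [-0.0034 -0.0641]
knob [0.4698 0.2123 0.152 ] [-0.1617 -0.0059]
pivot [0.5269 0.2095 0.137 ] [-0.1046 -0.0047]
top [503.0674  56.6292] 89 top mean [ 0.9726 -0.7025  0.1445] [ 0.9604 -0.717 ] [ 0.9875 -0.6892] sh [ 0.4037 -0.8834]
top [479.1412  62.5647] 170 top mean [ 0.9523 -0.6328  0.1477] [ 0.9332 -0.6523] [ 0.9727 -0.6123] sh [ 0.3785 -0.8153]
top [259.9701  74.1282] 234 top mean [ 0.8994 -0.0384  0.156 ] [ 0.8778 -0.0606] [ 0.9208 -0.018 ] sh [ 0.2843 -0.226 ]
top [499.6863  84.0392] 102 top mean [ 0.9117 -0.7168  0.1068] [ 0.8975 -0.7327] [ 0.9277 -0.6986] sh [ 0.3439 -0.9019]
top [476.6402  94.3354] 164 top mean [ 0.8659 -0.626   0.1405] [ 0.8474 -0.6453] [ 0.8851 -0.608 ] sh [ 0.2919 -0.8145]
top [284.1043  96.7739] 115 top mean [ 0.8499 -0.1063  0.1285] [ 0.4872 -0.1232] [0.8746 0.0016] sh [ 0.23
[... 2387 characters left out ...]
.1901] sh [-0.0431 -0.4172]
scene [166.6711 322.2632] 76 top mean [ 0.3134 -0.1222  0.0003] [ 0.3043 -0.1423] [ 0.319  -0.0971] sh [-0.2944 -0.3505]
scene [176.9379 345.5034] 145 top mean [ 0.3131 -0.174   0.0004] [ 0.3047 -0.1982] [ 0.3199 -0.1492] sh [-0.2911 -0.4022]
scene [189.9752 374.3719] 121 top mean [ 0.313  -0.2384  0.0137] [ 0.3047 -0.4689] [ 0.3196 -0.2156] sh [-0.2867 -0.4665]
scene [291.4803 317.909 ] ((526.2847290039062, -245.1088409423828), (84.2070083618164, 45.80589294433594), 49.397247314453125) 0.045315314108436804 [ 0.519  -0.2522  0.0453]
[ 0.5626 -0.237   0.046 ]
[ 0.5186 -0.2881  0.046 ]
[ 0.4865 -0.2582  0.046 ]
[ 0.5268 -0.2083  0.046 ]
cap [ 0.563  -0.2014  0.038 ]
```

```bash
cat > plan.py <<'E'
from h import *
np.set_printoptions(precision=4,suppress=True)
def frame(x,z):
    x=np.array(x,float);x/=np.linalg.norm(x);z=np.array(z,float);z-=x*(x@z);z/=np.linalg.norm(z)
    return np.stack([x,np.cross(z,x),z],1)
def cur():
    s=get_state();return np.array(s['position']),R.from_rotvec(s['tool_rot']).as_matrix(),s
def rows(p0,R0,p1,R1,jaw,n=None,vmax=5.5,wmax=9.5):
    r=R.from_matrix(R0.T@R1).as_rotvec();ang=np.degrees(np.linalg.norm(r))
    N=n or max(1,int(np.ceil(max(ang/wmax,np.linalg.norm(p1-p0)*100/vmax))))
    out=[];p=p0.copy();Rc=R0.copy()
    for i in range(N):
        f=(i+1)/N
        Rt=R0@R.from_rotvec(r*f).as_matrix();pt=p0+(p1-p0)*f
        t=np.round(Rc.T@(pt-p)*100,2);wv=np.round(np.degrees(R.from_matrix(Rc.T@Rt).as_rotvec()),1)
        p=p+Rc@t/100;Rc=Rc@R.from_rotvec(np.radians(wv)).as_matrix()
        out.append([*map(float,wv),*map(float,t),jaw])
    out=[[round(x,2)+0.0 for x in o] for o in out]
    print('ang',round(ang,1),'dist',np.round(p1-p0,4)); 
    for k in range(0,len(out),10): print(out[k:k+10])
    return p,Rc
def flip(Rm): return Rm@np.diag([1,-1,-1])
E
cat > geo.py <<'E'
from plan import *
th=np.radians(49.6);u=np.array([np.cos(th),np.sin(th),0]);Z=np.array([0,0,1.])
n=np.array([-u[1],u[0],0])
t0=np.cos(np.pi/6)*-Z-np.sin(np.pi/6)*u
Rg=frame(t0,n)
ph=np.radians(-4);f=np.array([np.cos(ph),np.sin(ph),0]);nf=np.array([-f[1],f[0],0])
t1=np.sin(np.pi/3)*f-np.cos(np.pi/3)*Z
Rs=frame(t1,nf)
G=np.array([.530,-.240,.030])
E
python3 - <<'E'
from geo import *
p,Rc,s=cur();print(p,Rc)
for g in(Rg,flip(Rg)): print(np.degrees(R.from_matrix(Rc.T@g).magnitude()))
pre=G-t0*.10
a=rows(p,Rc,np.array([.45,-.35,.24]),Rg,8.7)
b=rows(*a,pre,Rg,8.7)
E
```

```text
[ 0.2712 -0.5902  0.2406] [[-0.0008  0.9086  0.4176]
 [ 0.0015  0.4176 -0.9086]
 [-1.     -0.0001 -0.0017]]
155.97186658157344
38.82650326021788
ang 156.0 dist [ 0.1788  0.2402 -0.0006]
[[8.8, -2.4, 0.5, 0.0, 1.55, -0.84, 8.7], [8.9, -2.3, 0.6, -0.02, 1.39, -1.07, 8.7], [8.8, -2.4, 0.5, -0.05, 1.22, -1.28, 8.7], [8.9, -2.4, 0.5, -0.11, 1.01, -1.44, 8.7], [8.8, -2.4, 0.6, -0.16, 0.77, -1.57, 8.7], [8.9, -2.3, 0.5, -0.22, 0.53, -1.67, 8.7], [8.8, -2.4, 0.5, -0.28, 0.27, -1.72, 8.7], [8.9, -2.4, 0.6, -0.36, 0.0, -1.72, 8.7], [8.8, -2.4, 0.5, -0.42, -0.26, -1.69, 8.7], [8.9, -2.3, 0.5, -0.51, -0.5, -1.61, 8.7]]
[[8.8, -2.4, 0.5, -0.56, -0.75, -1.49, 8.7], [8.9, -2.4, 0.6, -0.64, -0.96, -1.34, 8.7], [8.8, -2.3, 0.5, -0.7, -1.14, -1.14, 8.7], [8.9, -2.4, 0.5, -0.75, -1.29, -0.93, 8.7], [8.8, -2.4, 0.6, -0.8, -1.42, -0.68, 8.7], [8.8, -2.4, 0.5, -0.83, -1.49, -0.43, 8.7], [8.9, -2.3, 0.5, -0.86, -1.53, -0.16, 8.7]]
ang 0.0 dist [ 0.1124  0.1481 -0.1234]
[[0.0, 0.0, 0.0, 0.28, -4.45, 0.21, 8.7], [0.0, 0.0, 0.0, 0.29, -4.45, 0.21, 8.7], [0.0, 0.0, 0.0, 0.28, -4.45, 0.2, 8.7], [0.0, 0.0, 0.0, 0.28, -4.44, 0.21, 8.7], [0.0, 0.0, 0.0, 0.28, -4.45, 0.21, 8.7]]
```

```bash
echo 'Rg=flip(Rg);Rs=flip(Rs)' >> geo.py; python3 - <<'E'
from geo import *
p,Rc,s=cur()
pre=G-t0*.10
a=rows(p,Rc,np.array([.45,-.35,.25]),Rg,8.7,n=6)
b=rows(*a,pre,Rg,8.7,n=4)
E
```

```text
ang 38.8 dist [0.1788 0.2402 0.0094]
[[-4.1, -1.1, -4.9, -0.15, 4.38, -2.39, 8.7], [-4.0, -1.1, -4.9, -0.58, 4.51, -2.07, 8.7], [-4.1, -1.1, -5.0, -1.0, 4.57, -1.74, 8.7], [-4.0, -1.1, -4.9, -1.43, 4.58, -1.38, 8.7], [-4.1, -1.1, -4.9, -1.85, 4.52, -1.04, 8.7], [-4.0, -1.1, -4.9, -2.24, 4.41, -0.67, 8.7]]
ang 0.0 dist [ 0.1124  0.1481 -0.1334]
[[0.0, 0.0, 0.0, 0.57, 5.69, -0.26, 8.7], [0.0, 0.0, 0.0, 0.57, 5.68, -0.26, 8.7], [0.0, 0.0, 0.0, 0.57, 5.69, -0.26, 8.7], [0.0, 0.0, 0.0, 0.58, 5.69, -0.26, 8.7]]
```

Emit:
jog_arm(
  targets=[
    [-4.1,-1.1,-4.9,-0.15,4.38,-2.39,8.7],
    [-4.0,-1.1,-4.9,-0.58,4.51,-2.07,8.7],
    [-4.1,-1.1,-5.0,-1.0,4.57,-1.74,8.7],
    [-4.0,-1.1,-4.9,-1.43,4.58,-1.38,8.7],
    [-4.1,-1.1,-4.9,-1.85,4.52,-1.04,8.7],
    [-4.0,-1.1,-4.9,-2.24,4.41,-0.67,8.7],
  ],
  squeeze=25,
)

```text
time: 0.85
position: [0.4509, -0.3491, 0.2509]
tool_rot: [0.146, 1.646, -0.955]
ft_force: [-0.0, -0.5, -0.4]
grip_width: 0.999
```

```bash
python3 - <<'E'
from geo import *
p,Rc,s=cur();print(p,np.degrees(R.from_matrix(Rc.T@Rg).as_rotvec()),s['joint_positions'],s['qd'])
E
```

```text
[ 0.4509 -0.3491  0.2509] [0.0485 0.1552 0.159 ] [ 0.5915  0.2609 -0.322   1.6153  0.5565  1.5292 -0.5287] [-0.7501  0.3138 -0.351  -0.1338  0.6179  0.5394 -0.5323]
```

Emit:
jog_arm(
  targets=[
    [0,0,0,0.57,5.69,-0.26,8.7],
    [0,0,0,0.57,5.69,-0.26,8.7],
    [0,0,0,0.57,5.69,-0.26,8.7],
    [0,0,0,0.57,5.69,-0.26,8.7],
    [0,0,0,0,0,0,8.7],
  ],
)

```text
time: 1.48
position: [0.5631, -0.197, 0.1126]
tool_rot: [0.145, 1.653, -0.946]
ft_force: [-1.0, 0.2, 0.6]
grip_width: 0.998
```

```bash
python3 - <<'E'
from geo import *
p,Rc,s=cur();print(p,np.degrees(R.from_matrix(Rc.T@Rg).as_rotvec()),s['joint_positions'],s['qd'])
snap('scene','s1');crop('s1',200,400,200,350,4,'s1c')
snap('top','t1');crop('t1',250,370,160,280,5,'t1c')
rows(p,Rc,G,Rg,8.7,n=4)
E
```

```text
[ 0.5631 -0.197   0.1126] [ 0.5228 -0.1157 -0.032 ] [ 0.3508  0.5427 -0.3958  1.5437  0.5796  1.4993 -0.8905] [ 0.0496 -0.0634  0.0469 -0.0117  0.0408  0.0361  0.0236]
ang 0.5 dist [-0.0331 -0.043  -0.0826]
[[0.1, 0.0, 0.0, 2.47, -0.14, 0.07, 8.7], [0.2, -0.1, 0.0, 2.46, -0.15, 0.07, 8.7], [0.1, 0.0, 0.0, 2.47, -0.14, 0.07, 8.7], [0.1, 0.0, 0.0, 2.46, -0.14, 0.07, 8.7]]
```

View pics/s1c.png

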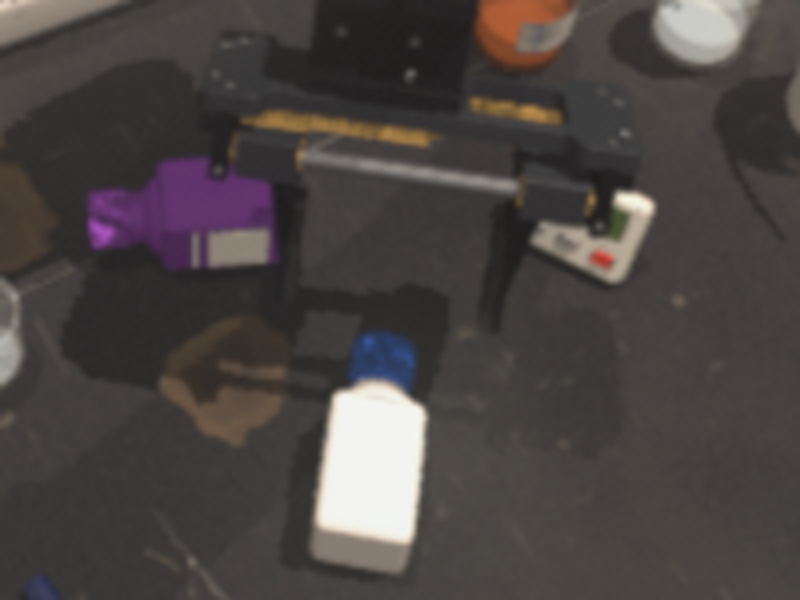

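View pics/t1c.png

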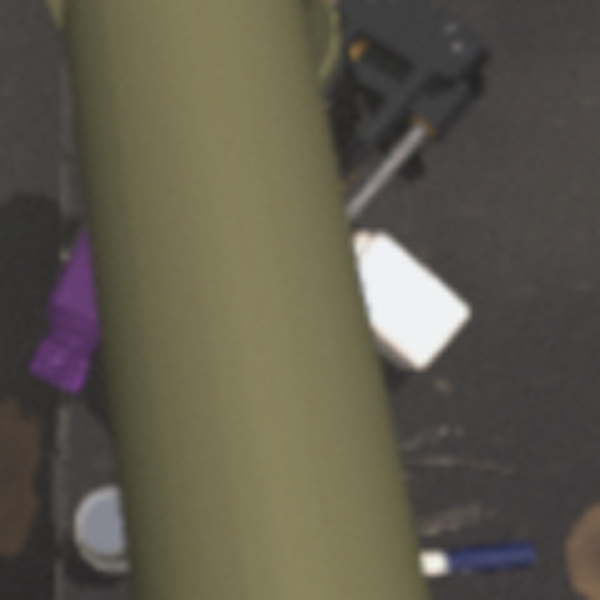

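The fingers straddle the white bottle. Its body is centred at (370,490) in the scene crop, clear of the purple one. I'll go in.

Emit:
jog_arm(
  targets=[
    [0.1,0,0,2.47,-0.14,0.07,8.7],
    [0.2,-0.1,0,2.46,-0.14,0.07,8.7],
    [0.1,0,0,2.46,-0.14,0.07,8.7],
    [0.1,0,0,2.46,-0.14,0.07,8.7],
    [0,0,0,0,0,0,8.7],
  ],
)

```text
time: 2.2
position: [0.5277, -0.2486, 0.0348]
tool_rot: [0.157, 1.642, -0.967]
ft_force: [-0.7, 0.2, -0.3]
grip_width: 1.002
```

Emit:
jog_arm(
  targets=[
    [0,0,0,0,0,0,5.2],
    [0,0,0,0,0,0,4.2],
    [0,0,0,0,0,0,3.8],
    [0,0,0,0,0,0,3.8],
  ],
  squeeze=25,
)

```text
time: 2.7
position: [0.5304, -0.2453, 0.035]
tool_rot: [0.155, 1.64, -0.961]
ft_force: [-0.1, -1.2, -0.1]
grip_width: 0.631
```

Emit:
jog_arm(
  targets=[
    [0,0,0,0.7,0,0,6.0],
    [0,0,0,0,0,0,4.5],
    [0,0,0,0,0,0,3.8],
    [0,0,0,0,0,0,3.8],
    [0,0,0,0,0,0,3.8],
    [0,0,0,0,0,0,3.8],
  ],
  squeeze=25,
)

```text
time: 3.45
position: [0.5279, -0.2482, 0.0286]
tool_rot: [0.155, 1.64, -0.961]
ft_force: [0.1, 0.4, -0.6]
grip_width: 0.532
```

```bash
python3 - <<'E'
from geo import *
p,Rc,s=cur();print(p,np.degrees(R.from_matrix(Rc.T@Rg).as_rotvec()),s['joint_positions'],s['grip_width']*87)
E
```

```text
[ 0.5279 -0.2482  0.0286] [-0.5593  0.1769 -0.008 ] [ 0.4116  0.5839 -0.3542  1.6702  0.6347  1.3189 -0.9224] 46.29528584119948
```

```bash
cat >> geo.py <<'E'
RgA=None
E
python3 - <<'E'
from geo import *
p,Rc,s=cur()
z=Rc[:,2];b=np.cross(z,Z);b/=np.linalg.norm(b);b=b*np.sign(b@u)
print('axis az',np.degrees(np.arctan2(b[1],b[0])),'tilt z',z[2])
# bottle frame columns (b, Z, z) -> tool ; target b->Z world, z-> -nf
B0=np.stack([b,np.cross(z,b),z],1); B0=np.stack([b,np.cross(z,b)/np.linalg.norm(np.cross(z,b)),z],1)
B1=np.stack([Z,np.cross(-nf,Z),-nf],1)
R1=B1@B0.T@Rc; np.save('R1.npy',R1); np.save('bt.npy',Rc.T@b)
print(np.linalg.det(R1),R1,Rs)
a=rows(p,Rc,p+[0,0,.12],Rc,3.8,n=3)
a=rows(*a,np.array([.50,-.25,.15]),R1,3.8,n=14)
E
```

```text
axis az 49.204014386584156 tilt z 0.007554704319881367
1.0000000000000002 [[ 0.864   0.4986 -0.0698]
 [-0.0604 -0.0349 -0.9976]
 [-0.4999  0.8661 -0.    ]] [[ 0.8639  0.4988 -0.0698]
 [-0.0604 -0.0349 -0.9976]
 [-0.5     0.866  -0.    ]]
ang 0.0 dist [0.   0.   0.12]
[[0.0, 0.0, 0.0, -3.46, -2.0, 0.03, 3.8], [0.0, 0.0, 0.0, -3.47, -2.0, 0.03, 3.8], [0.0, 0.0, 0.0, -3.46, -2.0, 0.03, 3.8]]
ang 101.4 dist [-0.0278 -0.0018  0.0015]
[[4.1, -1.1, 5.9, 0.06, -0.13, -0.14, 3.8], [4.0, -1.0, 5.9, 0.04, -0.14, -0.14, 3.8], [4.1, -1.1, 5.9, 0.03, -0.15, -0.12, 3.8], [4.0, -1.0, 5.9, 0.01, -0.17, -0.11, 3.8], [4.1, -1.1, 5.9, -0.02, -0.17, -0.1, 3.8], [4.0, -1.0, 5.9, -0.03, -0.18, -0.09, 3.8], [4.1, -1.1, 5.9, -0.05, -0.17, -0.08, 3.8], [4.1, -1.0, 5.9, -0.07, -0.18, -0.06, 3.8], [4.0, -1.1, 6.0, -0.09, -0.17, -0.05, 3.8], [4.1, -1.0, 5.9, -0.11, -0.16, -0.03, 3.8]]
[[4.0, -1.1, 5.9, -0.12, -0.16, -0.02, 3.8], [4.1, -1.1, 5.9, -0.14, -0.14, -0.01, 3.8], [4.0, -1.0, 5.9, -0.16, -0.12, 0.01, 3.8], [4.1, -1.1, 5.9, -0.16, -0.11, 0.02, 3.8]]
```

Emit:
jog_arm(
  targets=[
    [0,0,0,-1.7,-1.0,0,3.8],
    [0,0,0,-3.46,-2.0,0.03,3.8],
    [0,0,0,-3.46,-2.0,0.03,3.8],
    [0,0,0,-1.7,-1.0,0.03,3.8],
    [4.1,-1.1,5.9,0.06,-0.13,-0.14,3.8],
    [4.0,-1.0,5.9,0.04,-0.14,-0.14,3.8],
    [4.1,-1.1,5.9,0.03,-0.15,-0.12,3.8],
    [4.0,-1.0,5.9,0.01,-0.17,-0.11,3.8],
  ],
)

```text
time: 4.45
position: [0.5192, -0.2492, 0.1486]
tool_rot: [0.621, 1.326, -0.861]
ft_force: [0.5, -0.6, -2.0]
grip_width: 0.523
```

Emit:
jog_arm(
  targets=[
    [4.1,-1.1,5.9,-0.02,-0.17,-0.1,3.8],
    [4.0,-1.0,5.9,-0.03,-0.18,-0.09,3.8],
    [4.1,-1.1,5.9,-0.05,-0.17,-0.08,3.8],
    [4.1,-1.0,5.9,-0.07,-0.18,-0.06,3.8],
    [4.0,-1.1,6.0,-0.09,-0.17,-0.05,3.8],
    [4.1,-1.0,5.9,-0.11,-0.16,-0.03,3.8],
    [4.0,-1.1,5.9,-0.12,-0.16,-0.02,3.8],
    [4.1,-1.1,5.9,-0.14,-0.14,-0.01,3.8],
    [4.0,-1.0,5.9,-0.16,-0.12,0.01,3.8],
    [4.1,-1.1,5.9,-0.16,-0.11,0.02,3.8],
  ],
)

```text
time: 5.7
position: [0.502, -0.2569, 0.1606]
tool_rot: [1.446, 0.464, -0.515]
ft_force: [-0.0, -0.6, -1.5]
grip_width: 0.523
```

```bash
python3 - <<'E'
from geo import *
R1=np.load('R1.npy')
snap('scene','s2');crop('s2',150,400,180,370,3.2,'s2c')
p,Rc,s=cur();print(p,np.degrees(R.from_matrix(Rc.T@R1).as_rotvec()),s['joint_positions'],s['grip_width']*87,s['qd'],s['ft_force'])
E
```

```text
[ 0.5041 -0.258   0.1639] [ 5.5037 -0.533   5.7255] [ 0.5137 -0.1285  0.2249  2.4331 -1.5377  0.511   0.5146] 45.80412129374872 [ 0.1818  0.0119 -0.2476 -0.0541  0.0193  0.0186 -0.048 ] [-0.6166 -1.9589 -0.5821]
```

View pics/s2c.png

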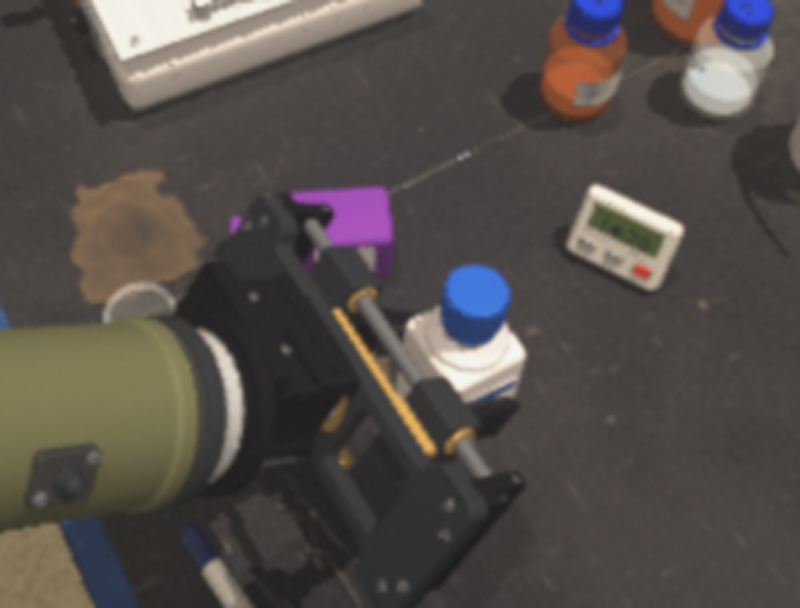

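```bash
python3 - <<'E'
from geo import *
R1=np.load('R1.npy')
p,Rc,s=cur()
a=rows(p,Rc,np.array([.57,-.25,.12]),R1,3.8,n=5)
E
```

```text
ang 8.0 dist [ 0.0659  0.008  -0.0439]
[[1.1, -0.1, 1.1, 1.57, 0.07, -0.24, 3.8], [1.1, -0.1, 1.2, 1.58, 0.04, -0.24, 3.8], [1.1, -0.1, 1.1, 1.57, 0.0, -0.25, 3.8], [1.1, -0.1, 1.2, 1.57, -0.04, -0.25, 3.8], [1.1, -0.1, 1.1, 1.57, -0.07, -0.25, 3.8]]
```

Emit:
jog_arm(
  targets=[
    [1.1,-0.1,1.1,1.57,0.07,-0.24,3.8],
    [1.1,-0.1,1.2,1.58,0.04,-0.24,3.8],
    [1.1,-0.1,1.1,1.57,0,-0.25,3.8],
    [1.1,-0.1,1.2,1.57,-0.04,-0.25,3.8],
    [1.1,-0.1,1.1,1.57,-0.07,-0.25,3.8],
    [0,0,0,0,0,0,3.8],
  ],
)

```text
time: 6.5
position: [0.5392, -0.2699, 0.1846]
tool_rot: [1.462, 0.393, -0.471]
ft_force: [0.2, 0.0, -1.5]
grip_width: 0.528
```

```bash
python3 - <<'E'
from geo import *
R1=np.load('R1.npy');bt=np.load('bt.npy')
p,Rc,s=cur();print(p,np.degrees(R.from_matrix(Rc.T@R1).as_rotvec()),s['joint_positions'],s['grip_width']*87,Rc@bt)
rows(p,Rc,np.array([.57,-.25,.12]),R1,3.8,n=2)
a=rows(p,Rc,np.array([.57,-.25,.046]),R1,3.8,n=5)
E
```

```text
[ 0.5392 -0.2699  0.1846] [4.8256 0.2584 1.7646] [-0.4931 -0.3013  1.1565  2.4124 -1.5548  0.303   0.6273] 45.90205249509045 [0.0345 0.0735 0.9967]
ang 5.1 dist [ 0.0308  0.0199 -0.0646]
[[2.4, 0.1, 0.9, 2.94, -1.87, -1.28, 3.8], [2.4, 0.2, 0.9, 2.91, -1.98, -1.19, 3.8]]
ang 5.1 dist [ 0.0308  0.0199 -0.1386]
[[1.0, 0.1, 0.4, 1.95, -2.0, -0.62, 3.8], [0.9, 0.0, 0.3, 1.94, -2.03, -0.58, 3.8], [1.0, 0.1, 0.4, 1.93, -2.05, -0.55, 3.8], [1.0, 0.0, 0.3, 1.92, -2.07, -0.52, 3.8], [0.9, 0.1, 0.4, 1.91, -2.09, -0.47, 3.8]]
```

```bash
python3 - <<'E'
from geo import *
R1=np.load('R1.npy')
R2=R.from_rotvec([0,0,np.radians(52)]).as_matrix()@R1; np.save('R2.npy',R2)
p,Rc,s=cur()
a=rows(p,Rc,np.array([.53,-.25,.17]),R2,3.8,n=7)
E
```

```text
ang 50.0 dist [-0.0092  0.0199 -0.0146]
[[-3.2, 6.4, 0.5, -0.02, -0.23, -0.29, 3.8], [-3.1, 6.4, 0.5, 0.01, -0.22, -0.31, 3.8], [-3.2, 6.4, 0.5, 0.04, -0.2, -0.32, 3.8], [-3.1, 6.3, 0.5, 0.08, -0.18, -0.32, 3.8], [-3.2, 6.4, 0.6, 0.11, -0.17, -0.32, 3.8], [-3.2, 6.4, 0.5, 0.15, -0.15, -0.31, 3.8], [-3.1, 6.4, 0.5, 0.18, -0.13, -0.3, 3.8]]
```

Emit:
jog_arm(
  targets=[
    [-3.2,6.4,0.5,0,-0.23,-0.29,3.8],
    [-3.1,6.4,0.5,0.01,-0.22,-0.31,3.8],
    [-3.2,6.4,0.5,0.04,-0.2,-0.32,3.8],
    [-3.1,6.3,0.5,0.08,-0.18,-0.32,3.8],
    [-3.2,6.4,0.6,0.11,-0.17,-0.32,3.8],
    [-3.2,6.4,0.5,0.15,-0.15,-0.31,3.8],
    [-3.1,6.4,0.5,0.18,-0.13,-0.3,3.8],
  ],
)

```text
time: 7.38
position: [0.5306, -0.2529, 0.1692]
tool_rot: [1.241, 0.968, 0.216]
ft_force: [0.6, -0.5, -0.7]
grip_width: 0.527
```

```bash
python3 - <<'E'
from geo import *
R2=np.load('R2.npy');bt=np.load('bt.npy')
p,Rc,s=cur();print(p,np.degrees(R.from_matrix(Rc.T@R2).as_rotvec()),s['joint_positions'],s['grip_width']*87,Rc@bt)
rows(p,Rc,np.array([.53,-.25,.10]),R2,3.8,n=6)
E
```

```text
[ 0.5306 -0.2529  0.1692] [-1.029   1.9082  0.0843] [ 0.1385  0.5986  0.9758  1.917  -1.3883  1.7003  0.8467] 45.87895475468571 [0.0002 0.0018 1.    ]
ang 2.2 dist [-0.0006  0.0029 -0.0692]
[[-0.2, 0.3, 0.0, 0.6, -0.98, -0.04, 3.8], [-0.1, 0.3, 0.0, 0.6, -0.99, -0.04, 3.8], [-0.2, 0.4, 0.0, 0.61, -0.98, -0.05, 3.8], [-0.2, 0.3, 0.1, 0.6, -0.98, -0.04, 3.8], [-0.2, 0.3, 0.0, 0.6, -0.99, -0.04, 3.8], [-0.1, 0.3, 0.0, 0.6, -0.98, -0.04, 3.8]]
```

Emit:
jog_arm(
  targets=[
    [0,0,0,0.6,-1.0,0,3.8],
    [0,0,0,1.0,-1.73,0,3.8],
    [0,0,0,1.0,-1.73,0,3.8],
    [0,0,0,1.0,-1.73,0,3.8],
    [0,0,0,0.8,-1.39,0,3.8],
    [0,0,0,0.4,-0.7,0,3.8],
    [0,0,0,0,0,0,3.8],
    [0,0,0,0,0,0,3.8],
  ],
)

```text
time: 8.38
position: [0.5322, -0.2533, 0.0757]
tool_rot: [1.236, 0.964, 0.212]
ft_force: [0.6, 0.0, -1.2]
grip_width: 0.527
```

```bash
python3 - <<'E'
from geo import *
R2=np.load('R2.npy');bt=np.load('bt.npy')
snap('scene','s3');crop('s3',200,400,200,370,3.5,'s3c')
p,Rc,s=cur();print(p,np.degrees(R.from_matrix(Rc.T@R2).as_rotvec()),s['joint_positions'],s['grip_width']*87,Rc@bt)
E
```

```text
[ 0.5322 -0.2533  0.0758] [-0.8054  2.2162  0.2281] [ 0.2136  0.7543  0.875   1.9365 -1.479   1.6686  0.9997] 45.9128132204427 [-0.0025  0.0078  1.    ]
```

View pics/s3c.png

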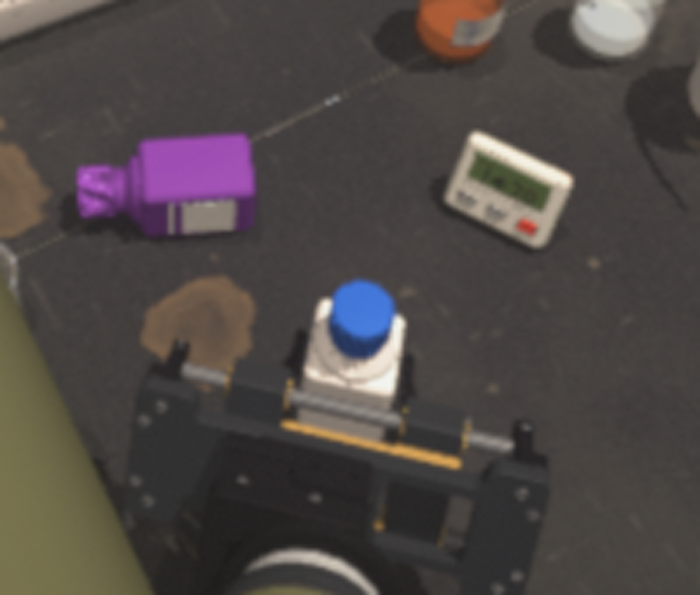

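Emit:
jog_arm(
  targets=[
    [0,0,0,0.5,-0.87,0,3.8],
    [0,0,0,0.5,-0.87,0,3.8],
    [0,0,0,0.3,-0.52,0,3.8],
    [0,0,0,0,0,0,3.8],
    [0,0,0,0,0,0,3.8],
  ],
)

```text
time: 9.05
position: [0.532, -0.2533, 0.049]
tool_rot: [1.237, 0.965, 0.212]
ft_force: [0.0, 0.3, -1.0]
grip_width: 0.527
```

```bash
python3 - <<'E'
from geo import *
R2=np.load('R2.npy');bt=np.load('bt.npy')
im,d=snap('scene','s4');crop('s4',200,400,200,370,3.5,'s4c')
C=cloud('scene',d);h=cv2.cvtColor(im,cv2.COLOR_RGB2HSV);m=(h[...,0]>95)&(h[...,0]<125)&(h[...,1]>120)&(C[...,1]<-.15)&(C[...,1]>-.35)&(C[...,0]<.65)&(C[...,0]>.45)&(C[...,2]>.05)
q=C[m];print('captop',np.percentile(q[:,2],[50,90,97]))
p,Rc,s=cur();print(p,np.degrees(R.from_matrix(Rc.T@R2).as_rotvec()),s['joint_positions'],s['grip_width']*87,Rc@bt)
E
```

```text
captop [0.1188 0.1205 0.1212]
[ 0.532  -0.2534  0.0492] [-0.8571  2.1943  0.2355] [ 0.2433  0.794   0.834   1.9342 -1.4975  1.6528  1.0373] 45.6283848478556 [-0.0017  0.0072  1.    ]
```

Emit:
jog_arm(
  targets=[
    [0,0,0,0.3,-0.52,0,3.8],
    [0,0,0,0.2,-0.35,0,3.8],
    [0,0,0,0.08,-0.14,0,3.8],
    [0,0,0,0,0,0,3.8],
    [0,0,0,0,0,0,3.8],
  ],
)

```text
time: 9.72
position: [0.532, -0.2533, 0.0382]
tool_rot: [1.238, 0.964, 0.214]
ft_force: [-3.6, 0.1, 5.2]
grip_width: 0.527
```

```bash
python3 - <<'E'
from geo import *
R2=np.load('R2.npy');bt=np.load('bt.npy')
im,d=snap('scene','s5')
C=cloud('scene',d);h=cv2.cvtColor(im,cv2.COLOR_RGB2HSV);m=(h[...,0]>95)&(h[...,0]<125)&(h[...,1]>120)&(C[...,1]<-.15)&(C[...,1]>-.35)&(C[...,0]<.65)&(C[...,0]>.45)&(C[...,2]>.05)
q=C[m];print('captop',np.percentile(q[:,2],[50,90,97]))
p,Rc,s=cur();print(p,np.degrees(R.from_matrix(Rc.T@R2).as_rotvec()),s['joint_positions'],s['ft_force'],Rc@bt)
E
```

```text
captop [0.1084 0.1099 0.1106]
[ 0.532  -0.2532  0.0382] [-0.8471  2.1702  0.1535] [ 0.258   0.8097  0.8138  1.9321 -1.5042  1.6454  1.0532] [-2.4112  0.1562  5.4363] [-0.0026  0.0061  1.    ]
```

Emit:
jog_arm(
  targets=[
    [0,0,0,0,0,0,5.2],
    [0,0,0,0,0,0,6.0],
    [0,0,0,0,0,0,7.0],
    [0,0,0,0,0,0,7.0],
    [0,0,0,0,0,0,7.0],
  ],
)

```text
time: 10.4
position: [0.532, -0.2533, 0.0373]
tool_rot: [1.237, 0.965, 0.212]
ft_force: [0.3, -0.2, 0.2]
grip_width: 0.795
```

```bash
python3 - <<'E'
from geo import *
im,d=snap('scene','s6');crop('s6',200,400,200,370,3.5,'s6c')
E
```

```text
(no output)
```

View pics/s6c.png

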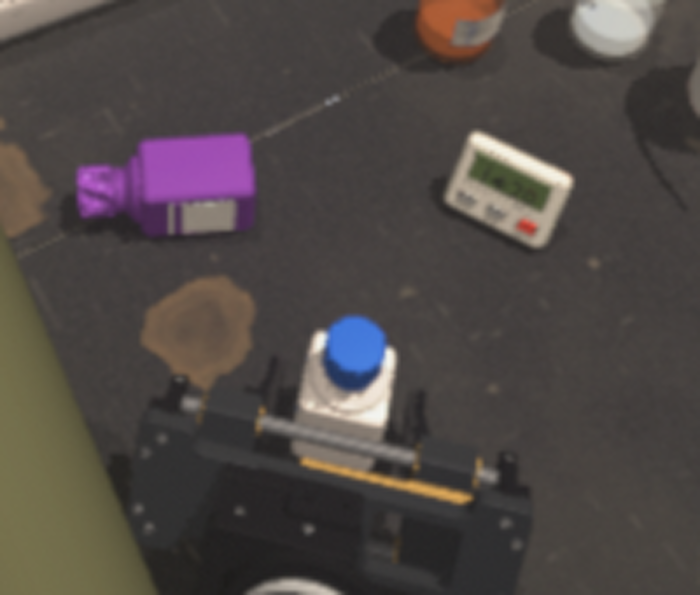

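```bash
python3 - <<'E'
from geo import *
C=cloud('top',np.load('pics/top0.npy'))
for (x0,x1,y0,y1) in((390,445,195,240),(410,500,240,290),(380,490,90,190)):
    q=C[y0:y1,x0:x1].reshape(-1,3);m=q[:,2]>.02;print(q[m].min(0),np.percentile(q[m],99,axis=0))
p,Rc,s=cur()
a=rows(p,Rc,p-Rc[:,0]*.10,Rc,7.0,n=4)
Rd=frame([0,0,-1],[np.cos(np.radians(-4)),np.sin(np.radians(-4)),0])
for g in(Rd,flip(Rd)):print(np.degrees(R.from_matrix(Rc.T@g).magnitude()))
print(s['joint_positions'])
E
```

```text
[ 0.4847 -0.5548  0.02  ] [ 0.5872 -0.4386  0.0707]
[ 0.3395 -0.7343  0.02  ] [ 0.4753 -0.499   0.0622]
[ 0.4872 -0.7438  0.0202] [ 0.8896 -0.3492  0.2872]
ang 0.0 dist [-0.0606 -0.0616  0.0504]
[[0.0, 0.0, 0.0, -2.5, 0.0, 0.0, 7.0], [0.0, 0.0, 0.0, -2.5, 0.0, 0.0, 7.0], [0.0, 0.0, 0.0, -2.5, 0.0, 0.0, 7.0], [0.0, 0.0, 0.0, -2.5, 0.0, 0.0, 7.0]]
70.94163718523401
145.38922309188416
[ 0.2579  0.8105  0.8134  1.9322 -1.5042  1.6436  1.0533]
```

Emit:
jog_arm(
  targets=[
    [0,0,0,-1.5,0,0,7.0],
    [0,0,0,-2.5,0,0,7.0],
    [0,0,0,-2.5,0,0,7.0],
    [0,0,0,-2.5,0,0,7.0],
    [0,0,0,-1.5,0,0,7.0],
  ],
)

```text
time: 11.08
position: [0.4669, -0.3202, 0.0913]
tool_rot: [1.237, 0.963, 0.21]
ft_force: [-0.7, -0.0, 0.2]
grip_width: 0.807
```

```bash
python3 - <<'E'
from geo import *
R2=np.load('R2.npy')
p,Rc,s=cur();print(p,s['joint_positions'])
zt=Rc[:,2];az=np.degrees(np.arctan2(zt[1],zt[0]));print('tool z az',az,zt)
im,d=snap('scene','s7');crop('s7',200,400,200,370,3.5,'s7c')
C=cloud('scene',d);h=cv2.cvtColor(im,cv2.COLOR_RGB2HSV);m=(h[...,0]>95)&(h[...,0]<125)&(h[...,1]>120)&(C[...,1]<-.15)&(C[...,1]>-.35)&(C[...,0]<.65)&(C[...,0]>.45)&(C[...,2]>.105)
q=C[m];print(len(q),q.mean(0),q.min(0),q.max(0))
im,d=snap('top','t7');crop('t7',250,370,160,280,5,'t7c')
C=cloud('top',d);h=cv2.cvtColor(im,cv2.COLOR_RGB2HSV);m=(h[...,0]>95)&(h[...,0]<125)&(h[...,1]>120)&(C[...,1]<-.15)&(C[...,1]>-.35)&(C[...,0]<.65)&(C[...,0]>.45)&(C[...,2]>.10)
q=C[m];print(len(q),q.mean(0),q.min(0),q.max(0))
E
```

```text
[ 0.4669 -0.3202  0.0913] [ 0.3728  0.7729  0.8987  1.8735 -1.3749  1.7734  1.0488]
tool z az -44.456570509234204 [ 0.7138 -0.7004  0.0071]
224 [ 0.5336 -0.251   0.1083] [ 0.5185 -0.2658  0.105 ] [ 0.5496 -0.2342  0.1119]
95 [ 0.536  -0.2478  0.1073] [ 0.5242 -0.261   0.1036] [ 0.5486 -0.2343  0.1114]
```

View pics/s7c.png

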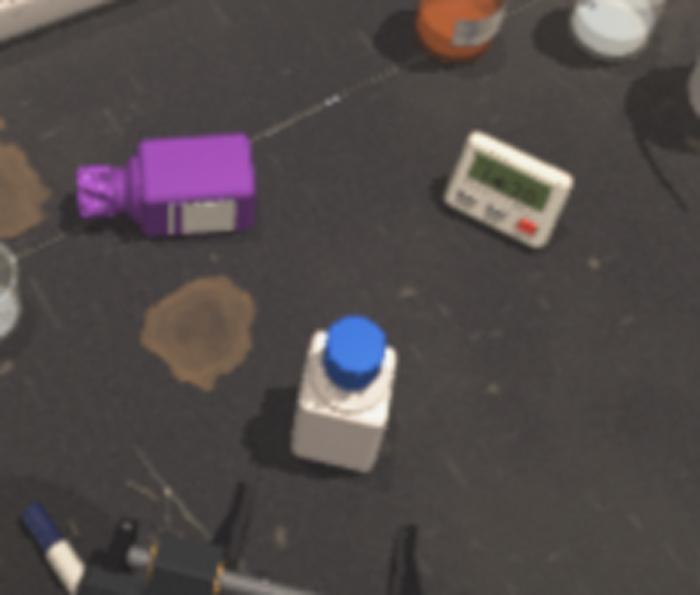

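View pics/t7c.png

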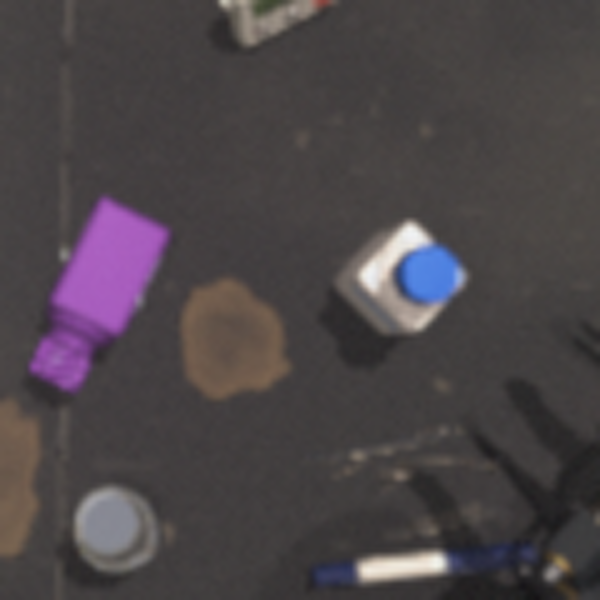

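```bash
cat >> geo.py <<'E'
def down(az): a=np.radians(az); return frame([0,0,-1],[np.cos(a),np.sin(a),0])
E
python3 - <<'E'
from geo import *
p,Rc,s=cur()
a=rows(p,Rc,np.array([.50,-.285,.26]),down(-44.5),6.0,n=8)
a=rows(*a,np.array([.535,-.2495,.22]),down(-44.5),6.0,n=2)
E
```

```text
ang 59.7 dist [0.0328 0.0352 0.1689]
[[0.0, 0.0, -7.5, -0.55, 2.13, 0.0, 6.0], [0.1, 0.1, -7.4, -0.81, 2.03, 0.0, 6.0], [0.0, 0.0, -7.5, -1.08, 1.92, -0.01, 6.0], [0.0, 0.1, -7.5, -1.31, 1.76, 0.0, 6.0], [0.0, 0.0, -7.4, -1.53, 1.57, -0.01, 6.0], [0.1, 0.1, -7.5, -1.73, 1.36, -0.01, 6.0], [0.0, 0.0, -7.5, -1.88, 1.12, -0.01, 6.0], [0.0, 0.1, -7.4, -2.02, 0.87, -0.02, 6.0]]
ang 0.0 dist [ 0.035   0.0355 -0.04  ]
[[0.0, 0.0, 0.0, 2.0, 2.49, 0.01, 6.0], [0.0, 0.0, 0.0, 2.0, 2.5, 0.01, 6.0]]
```

Emit:
jog_arm(
  targets=[
    [0,0,-7.5,-0.55,2.13,0,6.0],
    [0.1,0.1,-7.4,-0.81,2.03,0,6.0],
    [0,0,-7.5,-1.08,1.92,0,6.0],
    [0,0.1,-7.5,-1.31,1.76,0,6.0],
    [0,0,-7.4,-1.53,1.57,0,6.0],
    [0.1,0.1,-7.5,-1.73,1.36,0,6.0],
    [0,0,-7.5,-1.88,1.12,0,6.0],
    [0,0.1,-7.4,-2.02,0.87,0,6.0],
    [0,0,0,0,0,0,6.0],
  ],
)

```text
time: 12.3
position: [0.5053, -0.2793, 0.2598]
tool_rot: [0.6, 1.487, -0.595]
ft_force: [0.0, 0.6, 0.3]
grip_width: 0.69
```

```bash
python3 - <<'E'
from geo import *
p,Rc,s=cur();print(p,s['joint_positions'],np.degrees(R.from_matrix(Rc.T@down(-44.5)).as_rotvec()))
a=rows(p,Rc,np.array([.535,-.2495,.20]),down(-44.5),6.0,n=3)
a=rows(*a,np.array([.535,-.2495,.102]),down(-44.5),6.0,n=4)
E
```

```text
[ 0.5053 -0.2793  0.2598] [-0.5274  0.2985  1.1978  1.6426 -0.2847  1.395  -0.058 ] [ 0.7247 -0.0453 -0.1514]
ang 0.7 dist [ 0.0297  0.0298 -0.0598]
[[0.2, 0.0, -0.1, 2.0, 1.4, 0.03, 6.0], [0.3, 0.0, 0.0, 1.99, 1.4, 0.02, 6.0], [0.2, 0.0, -0.1, 1.99, 1.4, 0.02, 6.0]]
ang 0.1 dist [ 0.    -0.    -0.098]
[[0.0, 0.0, 0.0, 2.45, 0.0, 0.0, 6.0], [0.0, 0.0, 0.0, 2.45, 0.0, 0.0, 6.0], [0.0, 0.0, 0.0, 2.45, 0.01, 0.01, 6.0], [0.0, 0.0, 0.0, 2.45, 0.0, 0.0, 6.0]]
```

Emit:
jog_arm(
  targets=[
    [0.2,0,-0.1,2.0,1.4,0.03,6.0],
    [0.3,0,0,1.99,1.4,0.02,6.0],
    [0.2,0,-0.1,1.99,1.4,0.02,6.0],
    [0,0,0,0,0,0,6.0],
    [0,0,0,0,0,0,6.0],
  ],
)

```text
time: 12.92
position: [0.531, -0.2546, 0.1994]
tool_rot: [0.613, 1.485, -0.617]
ft_force: [-0.2, 0.0, -0.3]
grip_width: 0.685
```

```bash
python3 - <<'E'
from geo import *
p,Rc,s=cur();print(p,s['joint_positions'],np.degrees(R.from_matrix(Rc.T@down(-44.5)).as_rotvec()))
a=rows(p,Rc,np.array([.535,-.2495,.102]),down(-44.5),6.0,n=4)
E
```

```text
[ 0.531  -0.2546  0.1994] [-0.5162  0.3848  1.1453  1.6947 -0.3598  1.3011 -0.086 ] [-0.5676 -0.1009  0.1742]
ang 0.6 dist [ 0.004   0.0051 -0.0974]
[[-0.1, 0.0, 0.0, 2.43, 0.17, -0.02, 6.0], [-0.2, -0.1, 0.1, 2.44, 0.17, -0.01, 6.0], [-0.1, 0.0, 0.0, 2.43, 0.16, -0.02, 6.0], [-0.2, 0.0, 0.1, 2.43, 0.17, -0.02, 6.0]]
```

Emit:
jog_arm(
  targets=[
    [-0.1,0,0,2.0,0.17,-0.02,6.0],
    [-0.2,0,0.1,2.4,0.17,-0.02,6.0],
    [-0.1,0,0,2.4,0.17,-0.02,6.0],
    [-0.2,0,0.1,2.0,0.17,-0.02,6.0],
    [0,0,0,0.9,0,0,6.0],
    [0,0,0,0,0,0,6.0],
    [0,0,0,0,0,0,6.0],
  ],
)

```text
time: 13.8
position: [0.5358, -0.2489, 0.1031]
tool_rot: [0.608, 1.484, -0.605]
ft_force: [-0.2, -0.1, 0.2]
grip_width: 0.692
```

```bash
python3 - <<'E'
from geo import *
p,Rc,s=cur();print(p,s['joint_positions'],np.degrees(R.from_matrix(Rc.T@down(-44.5)).as_rotvec()))
rows(p,Rc,np.array([.535,-.2495,.102]),down(-44.5),6.0,n=1)
im,d=snap('scene','s8');crop('s8',200,400,200,370,3.5,'s8c')
E
```

```text
[ 0.5358 -0.2489  0.1031] [-0.4472  0.485   1.0559  1.7927 -0.4653  1.1395 -0.0138] [ 0.0744 -0.0378 -0.1063]
ang 0.1 dist [-0.0008 -0.0006 -0.0011]
[[0.1, 0.0, -0.1, 0.11, -0.1, -0.02, 6.0]]
```

View pics/s8c.png

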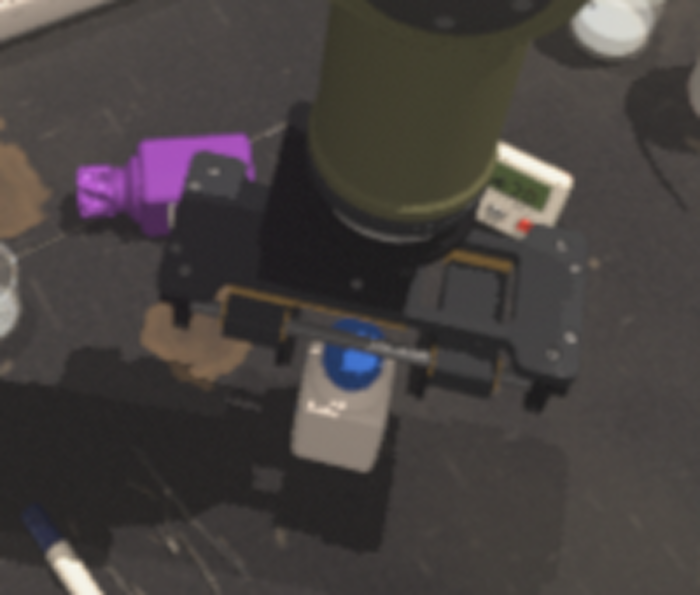

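The cap at scene crop (353,352) sits between the two fingers, so I'll close on it.

Emit:
jog_arm(
  targets=[
    [0,0,0,0,0,0,4.5],
    [0,0,0,0,0,0,3.6],
    [0,0,0,0,0,0,3.0],
    [0,0,0,0,0,0,2.4],
    [0,0,0,0,0,0,2.0],
    [0,0,0,0,0,0,2.0],
    [0,0,0,0,0,0,2.0],
  ],
  squeeze=30,
)

```text
time: 14.72
position: [0.5355, -0.2484, 0.1024]
tool_rot: [0.608, 1.486, -0.605]
ft_force: [0.0, -0.6, -0.5]
grip_width: 0.333
```

```bash
python3 - <<'E'
from geo import *
p,Rc,s=cur();print(p,s['joint_positions'],s['grip_width']*87,s['ft_force'])
np.save('Rcap.npy',Rc);np.save('pcap.npy',p)
a=rows(p,Rc,np.array([.535,-.2495,.31]),Rc,2.0,n=6)
E
```

```text
[ 0.5355 -0.2484  0.1024] [-0.4472  0.4857  1.0552  1.7936 -0.4655  1.1392 -0.0137] 28.972855878415398 [ 0.0064 -0.62   -0.5233]
ang 0.0 dist [-0.0005 -0.0011  0.2076]
[[0.0, 0.0, 0.0, -3.46, -0.01, 0.0, 2.0], [0.0, 0.0, 0.0, -3.46, -0.02, 0.0, 2.0], [0.0, 0.0, 0.0, -3.46, -0.01, 0.0, 2.0], [0.0, 0.0, 0.0, -3.46, -0.01, 0.0, 2.0], [0.0, 0.0, 0.0, -3.46, -0.02, 0.0, 2.0], [0.0, 0.0, 0.0, -3.46, -0.01, 0.0, 2.0]]
```

Emit:
jog_arm(
  targets=[
    [0,0,0,-1.0,0,0,2.0],
    [0,0,0,-2.5,0,0,2.0],
    [0,0,0,-3.5,0,0,2.0],
    [0,0,0,-3.5,0,0,2.0],
    [0,0,0,-3.5,0,0,2.0],
    [0,0,0,-3.0,0,0,2.0],
    [0,0,0,0,0,0,2.0],
    [0,0,0,0,0,0,2.0],
  ],
)

```text
time: 15.72
position: [0.535, -0.2484, 0.2715]
tool_rot: [0.608, 1.487, -0.604]
ft_force: [0.0, -0.6, -1.4]
grip_width: 0.334
```

```bash
python3 - <<'E'
from geo import *
p,Rc,s=cur();print(p,s['joint_positions'],s['grip_width']*87,s['ft_force'])
a=rows(p,Rc,np.array([.57,-.02,.32]),down(-24),2.0,n=6)
a=rows(*a,np.array([.56,.205,.32]),down(-4),2.0,n=6)
E
```

```text
[ 0.535  -0.2484  0.2715] [-0.5421  0.3221  1.1588  1.5916 -0.2992  1.427  -0.133 ] 29.061183133447148 [ 0.0145 -0.5993 -1.3558]
ang 20.4 dist [0.035  0.2284 0.0485]
[[-3.4, 0.0, 0.0, -0.8, 3.13, -2.25, 2.0], [-3.4, -0.1, 0.0, -0.8, 3.26, -2.06, 2.0], [-3.4, 0.0, 0.0, -0.8, 3.37, -1.86, 2.0], [-3.4, 0.0, -0.1, -0.8, 3.48, -1.66, 2.0], [-3.4, 0.0, 0.0, -0.8, 3.56, -1.45, 2.0], [-3.4, -0.1, 0.0, -0.81, 3.65, -1.23, 2.0]]
ang 20.0 dist [-0.01   0.225  0.   ]
[[-3.3, 0.0, 0.0, 0.0, 3.36, -1.68, 2.0], [-3.4, 0.0, 0.0, 0.0, 3.45, -1.48, 2.0], [-3.3, 0.0, 0.0, 0.0, 3.53, -1.28, 2.0], [-3.3, 0.0, 0.0, 0.0, 3.6, -1.07, 2.0], [-3.4, 0.0, 0.0, 0.0, 3.65, -0.86, 2.0], [-3.3, 0.0, 0.0, -0.01, 3.7, -0.64, 2.0]]
```

Emit:
jog_arm(
  targets=[
    [-3.4,0,0,-0.8,3.13,-2.25,2.0],
    [-3.4,-0.1,0,-0.8,3.26,-2.06,2.0],
    [-3.4,0,0,-0.8,3.37,-1.86,2.0],
    [-3.4,0,-0.1,-0.8,3.48,-1.66,2.0],
    [-3.4,0,0,-0.8,3.56,-1.45,2.0],
    [-3.4,-0.1,0,-0.8,3.65,-1.23,2.0],
  ],
)

```text
time: 16.48
position: [0.5697, -0.0189, 0.3192]
tool_rot: [0.326, 1.547, -0.328]
ft_force: [0.0, 0.4, -1.5]
grip_width: 0.335
```

Emit:
jog_arm(
  targets=[
    [-3.3,0,0,0,3.36,-1.68,2.0],
    [-3.4,0,0,0,3.45,-1.48,2.0],
    [-3.3,0,0,0,3.53,-1.28,2.0],
    [-3.3,0,0,0,3.6,-1.07,2.0],
    [-3.4,0,0,0,3.65,-0.86,2.0],
    [-3.3,0,0,0,3.7,-0.64,2.0],
    [0,0,0,0,0,0,2.0],
    [0,0,0,0,0,0,2.0],
  ],
)

```text
time: 17.48
position: [0.5607, 0.2047, 0.3202]
tool_rot: [0.053, 1.568, -0.057]
ft_force: [0.8, -0.7, -0.5]
grip_width: 0.335
```

```bash
python3 - <<'E'
from geo import *
p,Rc,s=cur();print(p,s['joint_positions'],s['grip_width']*87,s['ft_force'],np.degrees(R.from_matrix(Rc.T@down(-4)).as_rotvec()))
snap('scene','s9');snap('top','t9');crop('s9',100,300,50,220,4,'s9c');crop('t9',100,250,120,250,5,'t9c')
E
```

```text
[0.5607 0.2047 0.3202] [-1.1429  0.2394  0.9039  1.4925 -0.1851  1.4995 -0.3095] 29.102414686752432 [ 0.815  -0.7074 -0.4819] [0.0143 0.1003 0.1354]
```

View pics/s9c.png

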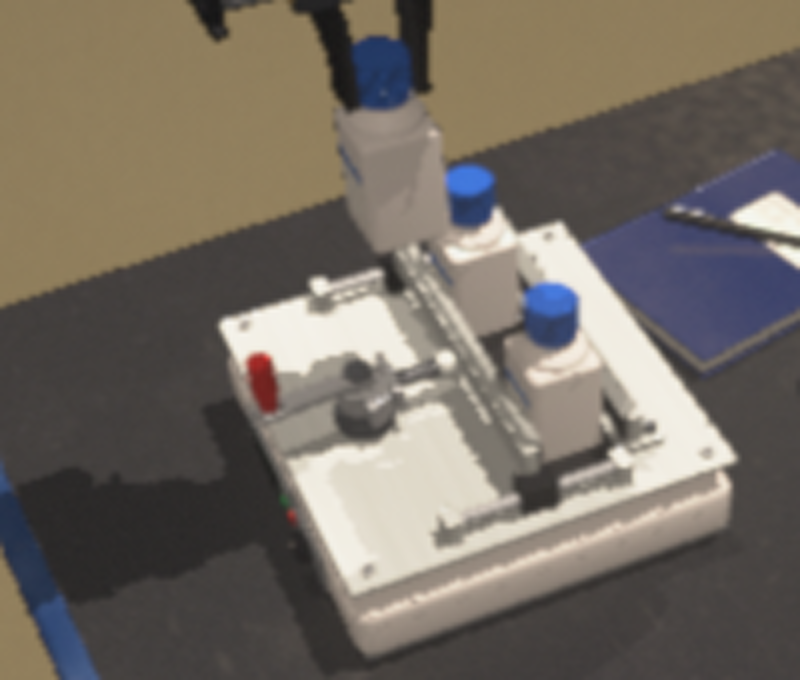

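View pics/t9c.png

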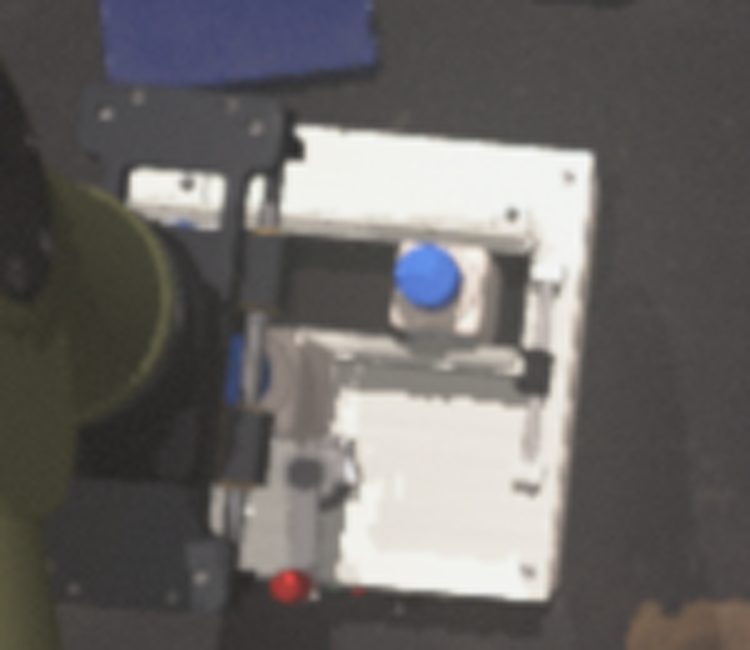

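```bash
python3 - <<'E'
from geo import *
S=np.array([[-.16,.13],[.09,.13],[.09,-.13],[-.16,-.13]])
W=np.array([w('scene',(x+.5)/5.5-.5+150,(y+.5)/5.5-.5+85,.074)[:2] for x,y in((27,247),(500,112),(738,440),(208,628))])
s=S-S.mean(0);q=W-W.mean(0);a=np.arctan2((s[:,0]*q[:,1]-s[:,1]*q[:,0]).sum(),(s*q).sum())
Rm=np.array([[np.cos(a),-np.sin(a)],[np.sin(a),np.cos(a)]]);t=W.mean(0)-Rm@S.mean(0);print(np.degrees(a),t,(W-(S@Rm.T+t))*1000)
p,Rc,s=cur()
a=rows(p,Rc,np.array([.6283,.2041,.32]),down(-4),2.0,n=3)
a=rows(*a,np.array([.6283,.2041,.24]),down(-4),2.0,n=3)
E
```

```text
-4.578964510396705 [0.6311 0.2069] [[ 0.4521  0.7979]
 [ 0.6795  0.695 ]
 [-0.9347  0.378 ]
 [-0.197  -1.8709]]
ang 0.2 dist [ 0.0674  0.0007 -0.0005]
[[0.0, 0.0, 0.0, 0.02, 0.18, 2.24, 2.0], [-0.1, 0.1, 0.1, 0.02, 0.19, 2.24, 2.0], [0.0, 0.0, 0.0, 0.02, 0.18, 2.24, 2.0]]
ang 0.0 dist [-0.    0.   -0.08]
[[0.0, 0.0, 0.0, 2.67, 0.0, 0.0, 2.0], [0.0, 0.0, 0.0, 2.66, 0.0, 0.0, 2.0], [0.0, 0.0, 0.0, 2.67, 0.0, 0.0, 2.0]]
```

Emit:
jog_arm(
  targets=[
    [0,0,0,0,0.18,2.24,2.0],
    [-0.1,0.1,0.1,0,0.19,2.24,2.0],
    [0,0,0,0,0.18,2.24,2.0],
    [0,0,0,0,0,0,2.0],
    [0,0,0,2.0,0,0,2.0],
    [0,0,0,2.5,0,0,2.0],
    [0,0,0,2.5,0,0,2.0],
    [0,0,0,1.0,0,0,2.0],
    [0,0,0,0,0,0,2.0],
    [0,0,0,0,0,0,2.0],
  ],
)

```text
time: 18.82
position: [0.6283, 0.2056, 0.2415]
tool_rot: [0.055, 1.569, -0.052]
ft_force: [0.4, -0.3, -1.5]
grip_width: 0.329
```

```bash
python3 - <<'E'
from geo import *
p,Rc,s=cur();print(p,s['joint_positions'],s['grip_width']*87,s['ft_force'],np.degrees(R.from_matrix(Rc.T@down(-4)).as_rotvec()))
snap('scene','s10');snap('top','t10');crop('s10',150,290,60,200,5,'s10c');crop('t10',100,250,120,250,5,'t10c')
rows(p,Rc,np.array([.6283,.2041,.24]),down(-4.2),2.0,n=1)
E
```

```text
[0.6283 0.2056 0.2415] [-0.9905  0.4433  0.8719  1.4494 -0.3408  1.404  -0.1789] 28.59578608024449 [ 0.3828 -0.2825 -1.4814] [ 0.0934  0.0731 -0.0925]
ang 0.3 dist [ 0.     -0.0015 -0.0015]
[[0.3, 0.1, -0.1, 0.15, -0.15, 0.01, 2.0]]
```

View pics/s10c.png

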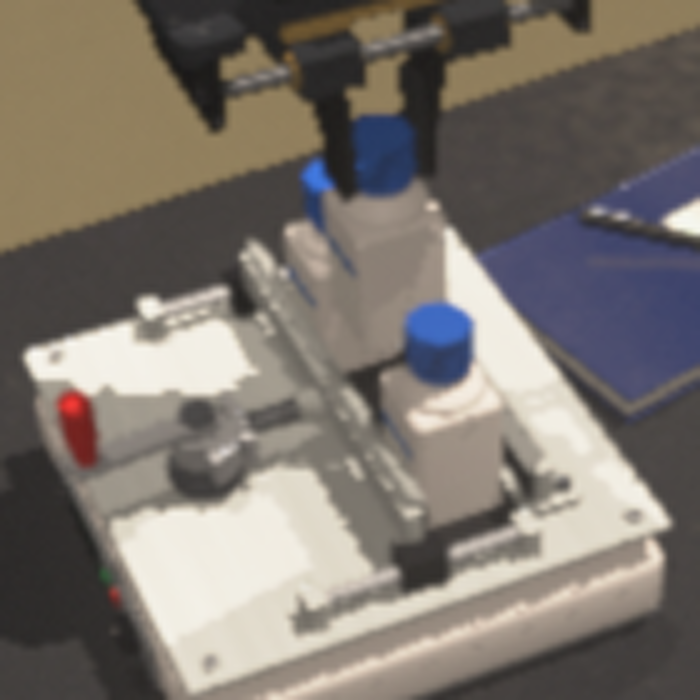

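View pics/t10c.png

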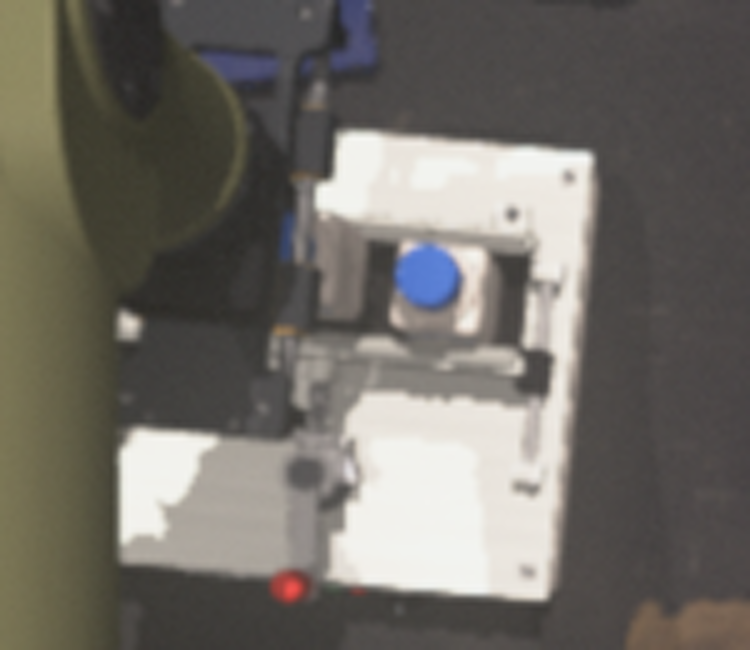

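Emit:
jog_arm(
  targets=[
    [0.2,0,0,0.6,-0.13,0,2.0],
    [0,0,0,1.0,0,0,2.0],
    [0,0,0,1.2,0,0,2.0],
    [0,0,0,1.2,0,0,2.0],
    [0,0,0,0.8,0,0,2.0],
    [0,0,0,0,0,0,2.0],
  ],
)

```text
time: 19.68
position: [0.6273, 0.2042, 0.1914]
tool_rot: [0.056, 1.572, -0.056]
ft_force: [-0.2, -0.3, -1.2]
grip_width: 0.336
```

```bash
python3 - <<'E'
from geo import *
p,Rc,s=cur();print(p,s['grip_width']*87,s['ft_force'],s['torque'],np.degrees(R.from_matrix(Rc.T@down(-4.2)).as_rotvec()))
snap('scene','s11');crop('s11',150,290,60,200,5,'s11c')
E
```

```text
[0.6273 0.2042 0.1914] 29.24668892192334 [-0.1793 -0.3342 -1.1669] [-0.0832 -0.0884 -0.0357] [ 0.0857 -0.0893 -0.003 ]
```

View pics/s11c.png

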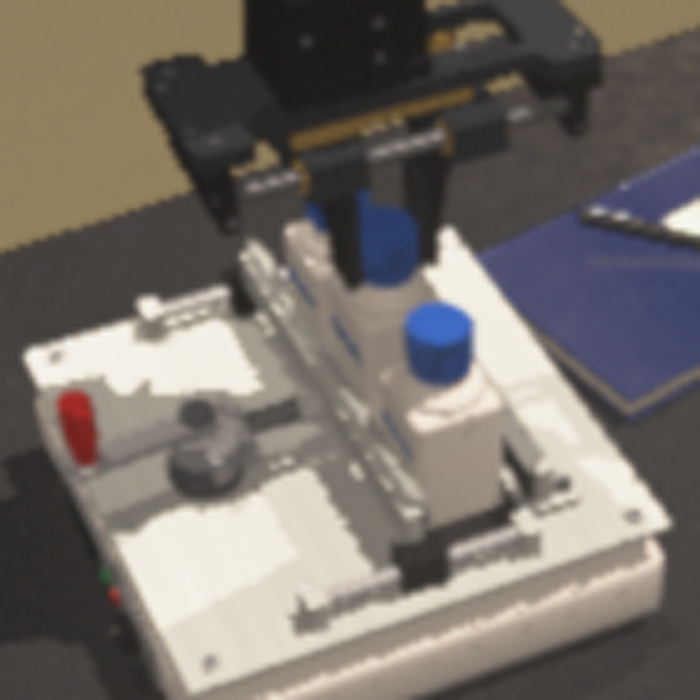

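Emit:
jog_arm(
  targets=[
    [0,0,0,0.6,0,0.05,2.0],
    [0,0,0,0.4,0,0,2.0],
    [0,0,0,0.2,0,0,2.0],
    [0,0,0,0,0,0,2.0],
    [0,0,0,0,0,0,2.0],
  ],
)

```text
time: 20.35
position: [0.6284, 0.2043, 0.1806]
tool_rot: [0.057, 1.57, -0.056]
ft_force: [0.5, 0.7, -1.4]
grip_width: 0.335
```

Emit:
jog_arm(
  targets=[
    [0,0,0,0.15,0,0,2.0],
    [0,0,0,0,0,0,2.0],
    [0,0,0,0.1,0,0,2.0],
    [0,0,0,0,0,0,2.0],
  ],
)

```text
time: 20.85
position: [0.6285, 0.2043, 0.1784]
tool_rot: [0.057, 1.57, -0.055]
ft_force: [-0.4, -0.5, 2.0]
grip_width: 0.339
```

Emit:
jog_arm(
  targets=[
    [0,0,0,0,0,0,3.2],
    [0,0,0,0,0,0,3.8],
    [0,0,0,0,0,0,4.6],
    [0,0,0,0,0,0,4.6],
    [0,0,0,-0.5,0,0,4.6],
    [0,0,0,-2.0,0,0,4.6],
    [0,0,0,-3.0,0,0,4.6],
    [0,0,0,-3.0,0,0,4.6],
    [0,0,0,-2.0,0,0,4.6],
    [0,0,0,0,0,0,4.6],
  ],
)

```text
time: 22.1
position: [0.6293, 0.2041, 0.2852]
tool_rot: [0.058, 1.567, -0.055]
ft_force: [-0.1, 0.5, -0.5]
grip_width: 0.529
```

```bash
python3 - <<'E'
from geo import *
p,Rc,s=cur();print(p,s['joint_positions'],s['grip_width']*87,s['ft_force'])
snap('scene','s12');crop('s12',150,290,70,200,5,'s12c')
snap('top','t12');crop('t12',100,250,120,250,5,'t12c')
E
```

```text
[0.6293 0.2041 0.2852] [-0.9878  0.4245  0.8843  1.3829 -0.3273  1.4809 -0.192 ] 46.00988858545744 [-0.1142  0.4544 -0.5093]
```

View pics/s12c.png

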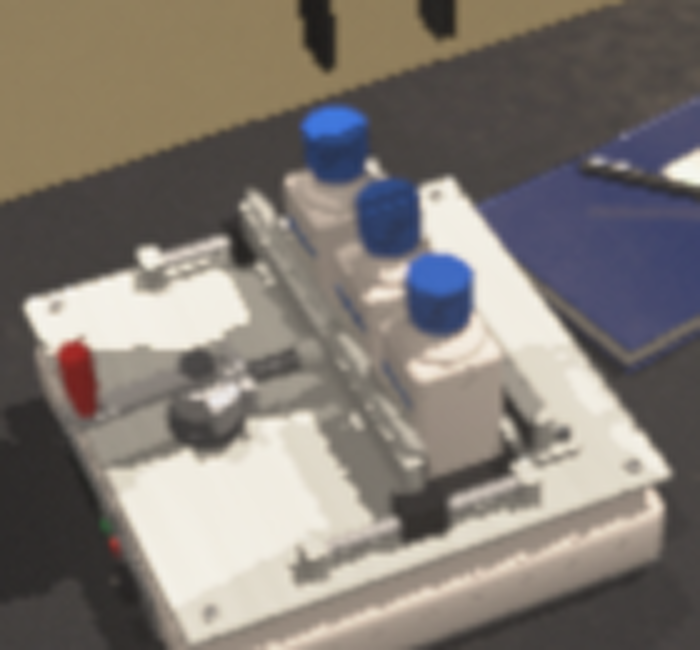

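View pics/t12c.png

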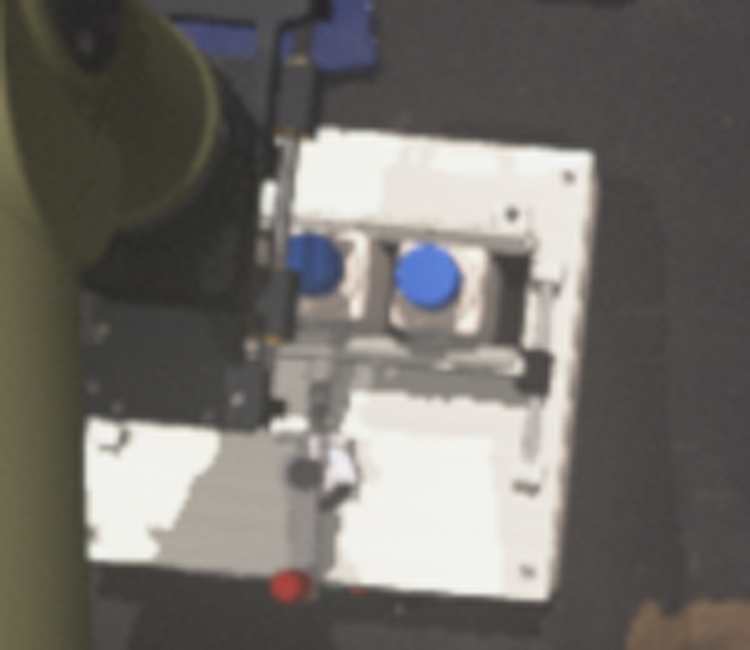

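```bash
python3 - <<'E'
from geo import *
print(w('scene',(82+.5)/5.5-.5+150,(303+.5)/5.5-.5+85,.152))
for cam,f in(('scene','s12'),('top','t12')):
    im=cv2.imread('pics/%s.png'%f);d=np.load('pics/%s.npy'%f);C=cloud(cam,d);h=cv2.cvtColor(im,cv2.COLOR_BGR2HSV)
    m=((h[...,0]<8)|(h[...,0]>172))&(h[...,1]>140)&(C[...,2]>.10)&(C[...,2]<.17)&(C[...,0]<.55)&(C[...,0]>.4)&(C[...,1]>.1)
    q=C[m];print(cam,len(q),q.mean(0),q.min(0),q.max(0)); t=q[q[:,2]>.147];print(len(t),t.mean(0),t.min(0),t.max(0))
p,Rc,s=cur()
a=rows(p,Rc,np.array([.472,.212,.25]),down(-88),4.6,n=10)
E
```

```text
[0.4692 0.2118 0.152 ]
scene 70 [0.4672 0.2077 0.1397] [0.4613 0.2025 0.1167] [0.4743 0.2143 0.1536]
26 [0.4675 0.2094 0.1505] [0.4613 0.2045 0.1472] [0.4743 0.2143 0.1536]
top 19 [0.4697 0.2126 0.1517] [0.4642 0.2075 0.1476] [0.4741 0.2175 0.1541]
19 [0.4697 0.2126 0.1517] [0.4642 0.2075 0.1476] [0.4741 0.2175 0.1541]
ang 83.9 dist [-0.156   0.0078 -0.0323]
[[8.4, 0.0, 0.0, 0.32, -0.03, -1.56, 4.6], [8.4, 0.0, 0.0, 0.33, -0.27, -1.54, 4.6], [8.4, 0.0, 0.0, 0.32, -0.48, -1.48, 4.6], [8.4, 0.0, 0.0, 0.33, -0.7, -1.4, 4.6], [8.3, 0.0, 0.0, 0.32, -0.89, -1.28, 4.6], [8.4, 0.0, 0.0, 0.33, -1.07, -1.14, 4.6], [8.4, 0.0, 0.0, 0.32, -1.22, -0.98, 4.6], [8.4, 0.0, 0.0, 0.33, -1.35, -0.78, 4.6], [8.4, 0.0, 0.0, 0.32, -1.45, -0.57, 4.6], [8.4, 0.0, 0.1, 0.33, -1.52, -0.36, 4.6]]
```

Emit:
jog_arm(
  targets=[
    [8.4,0,0,0.32,0,-1.56,4.6],
    [8.4,0,0,0.32,-0.27,-1.54,4.6],
    [8.4,0,0,0.32,-0.48,-1.48,4.6],
    [8.4,0,0,0.32,-0.7,-1.4,4.6],
    [8.3,0,0,0.32,-0.89,-1.28,4.6],
    [8.4,0,0,0.32,-1.07,-1.14,4.6],
    [8.4,0,0,0.32,-1.22,-0.98,4.6],
    [8.4,0,0,0.32,-1.35,-0.78,4.6],
    [8.4,0,0,0.32,-1.45,-0.57,4.6],
    [8.4,0,0.1,0.32,-1.52,-0.36,4.6],
  ],
)

```text
time: 23.45
position: [0.4711, 0.212, 0.2495]
tool_rot: [1.186, 1.222, -1.188]
ft_force: [0.2, 0.7, 0.3]
grip_width: 0.531
```

Emit:
jog_arm(
  targets=[
    [0,0,0,0,0,0,4.6],
    [0,0,0,0,0,0,4.6],
  ],
)

```text
time: 23.7
position: [0.4724, 0.2124, 0.2507]
tool_rot: [1.183, 1.226, -1.18]
ft_force: [0.7, 0.5, 0.0]
grip_width: 0.528
```

```bash
python3 - <<'E'
from geo import *
p,Rc,s=cur();print(p,s['joint_positions'],s['grip_width']*87,s['ft_force'])
rows(p,Rc,np.array([.4697,.2122,.154]),down(-87.7),4.6,n=5)
E
```

```text
[0.4724 0.2124 0.2507] [-1.6224  0.0183  1.1788  1.794  -0.0175  1.339  -1.973 ] 45.949154205146755 [0.7152 0.4968 0.0265]
ang 0.2 dist [-0.0027 -0.0002 -0.0967]
[[0.0, 0.0, 0.0, 1.93, -0.06, 0.0, 4.6], [-0.1, 0.0, 0.0, 1.94, -0.05, 0.01, 4.6], [0.0, 0.0, 0.0, 1.93, -0.06, 0.0, 4.6], [0.0, 0.0, -0.1, 1.93, -0.06, 0.0, 4.6], [-0.1, 0.0, 0.0, 1.94, -0.05, 0.0, 4.6]]
```

Emit:
jog_arm(
  targets=[
    [0,0,0,1.5,-0.06,0,4.6],
    [-0.1,0,0,2.0,-0.05,0,4.6],
    [0,0,0,2.0,-0.06,0,4.6],
    [0,0,0,2.0,-0.06,0,4.6],
    [-0.1,0,0,1.2,-0.05,0,4.6],
    [0,0,0,0.97,0,0,4.6],
    [0,0,0,0,0,0,4.6],
  ],
)

```text
time: 24.58
position: [0.4696, 0.2119, 0.1537]
tool_rot: [1.182, 1.226, -1.181]
ft_force: [0.1, 0.7, -0.1]
grip_width: 0.527
```

```bash
python3 - <<'E'
from geo import *
p,Rc,s=cur();print(p,s['joint_positions'],s['grip_width']*87,s['ft_force'])
rows(p,Rc,np.array([.4697,.2122,.154]),down(-87.7),4.6,n=1)
snap('scene','s13');crop('s13',100,300,60,210,4,'s13c')
E
```

```text
[0.4696 0.2119 0.1537] [-1.536   0.1738  1.1628  1.9256 -0.174   1.1512 -1.8403] 45.86580204021175 [ 0.0553  0.6857 -0.0527]
ang 0.1 dist [0.0001 0.0003 0.0003]
[[-0.1, 0.0, -0.1, -0.03, 0.01, -0.03, 4.6]]
```

View pics/s13c.png

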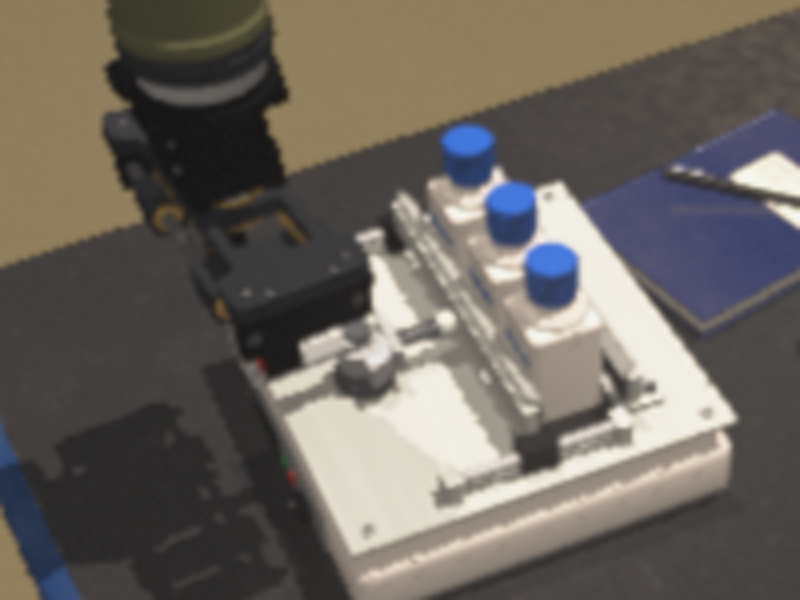

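Emit:
jog_arm(
  targets=[
    [0,0,0,0,0,0,3.2],
    [0,0,0,0,0,0,2.2],
    [0,0,0,0,0,0,2.2],
    [0,0,0,0,0,0,2.2],
    [0,0,0,0,0,0,2.2],
  ],
  squeeze=10,
)

```text
time: 25.25
position: [0.4698, 0.2123, 0.1543]
tool_rot: [1.183, 1.227, -1.179]
ft_force: [-0.1, 0.0, -0.8]
grip_width: 0.254
```

```bash
cat > arc.py <<'E'
from geo import *
import sys
PV=np.array([.5277,.2145])
def kp(th,z=.154):
    a=np.radians(175.8+th);return np.array([PV[0]+.058*np.cos(a),PV[1]+.058*np.sin(a),z])
def arc(t0,t1,n,jaw):
    p,Rc,s=cur();print(p,s['grip_width']*87,s['ft_force'],'arm lever-angle',np.degrees(np.arctan2(p[1]-PV[1],p[0]-PV[0]))%360-175.8, s['joint_positions'])
    out=[]
    for i in range(n):
        th=t0+(t1-t0)*(i+1)/n; P=kp(th);Rt=down(-94.2+th)
        t=np.round(Rc.T@(P-p)*100,2);wv=np.round(np.degrees(R.from_matrix(Rc.T@Rt).as_rotvec()),1)
        out.append([round(x,2)+0. for x in map(float,[*wv,*t,jaw])]);p=p+Rc@t/100;Rc=Rc@R.from_rotvec(np.radians(wv)).as_matrix()
    for k in range(0,n,10):print(out[k:k+10])
E
python3 -c "
from arc import *
arc(6.5,50,10,2.2)"
```

```text
[0.4698 0.2123 0.1543] 22.1333545327022 [-0.0974  0.0285 -0.819 ] arm lever-angle 6.362257223264805 [-1.5369  0.1722  1.1632  1.9251 -0.1737  1.1513 -1.8407]
[[-4.5, -0.1, -0.1, 0.03, 0.02, 0.45, 2.2], [-4.3, 0.0, 0.0, 0.0, 0.01, 0.44, 2.2], [-4.4, 0.0, 0.0, 0.0, 0.02, 0.44, 2.2], [-4.3, 0.0, 0.0, 0.0, 0.02, 0.44, 2.2], [-4.4, 0.0, 0.0, 0.0, 0.01, 0.44, 2.2], [-4.3, 0.0, 0.0, 0.0, 0.02, 0.44, 2.2], [-4.4, 0.0, 0.0, 0.0, 0.01, 0.44, 2.2], [-4.3, 0.0, 0.0, 0.0, 0.02, 0.44, 2.2], [-4.4, 0.0, 0.0, 0.0, 0.02, 0.44, 2.2], [-4.3, 0.0, 0.0, 0.0, 0.01, 0.44, 2.2]]
```

Emit:
jog_arm(
  targets=[
    [-4.4,0,0,0.03,0.02,0.45,2.2],
    [-4.4,0,0,0,0.02,0.44,2.2],
    [-4.4,0,0,0,0.02,0.44,2.2],
    [-4.3,0,0,0,0.02,0.44,2.2],
    [-4.4,0,0,0,0.01,0.44,2.2],
    [-4.3,0,0,0,0.02,0.44,2.2],
    [-4.4,0,0,0,0.01,0.44,2.2],
    [-4.3,0,0,0,0.02,0.44,2.2],
    [-4.4,0,0,0,0.02,0.44,2.2],
    [-4.3,0,0,0,0.01,0.44,2.2],
  ],
  squeeze=20,
)

```text
time: 26.5
position: [0.4871, 0.1741, 0.1541]
tool_rot: [0.603, 1.486, -0.598]
ft_force: [-0.1, 2.5, 0.5]
grip_width: 0.251
```

Emit:
jog_arm(
  targets=[
    [0,0,0,0,0,0,2.2],
    [0,0,0,0,0,0,2.2],
  ],
)

```text
time: 26.75
position: [0.4872, 0.1733, 0.154]
tool_rot: [0.606, 1.484, -0.602]
ft_force: [-0.5, 2.4, 0.2]
grip_width: 0.25
```

```bash
python3 -c "
from arc import *
arc(50,92,10,2.2)
snap('scene','s14');crop('s14',100,300,60,210,4,'s14c')"
```

```text
[0.4872 0.1733 0.154 ] 21.750553589949444 [-0.5146  2.4158  0.2074] arm lever-angle 49.689006993446384 [-1.373   0.1546  1.0678  1.9205 -0.1495  1.1483 -1.0215]
[[-4.3, 0.0, -0.1, 0.0, -0.01, 0.46, 2.2], [-4.2, 0.0, 0.0, 0.0, 0.02, 0.42, 2.2], [-4.2, 0.0, 0.0, 0.0, 0.01, 0.43, 2.2], [-4.2, 0.0, 0.0, 0.0, 0.02, 0.42, 2.2], [-4.2, 0.0, 0.0, 0.0, 0.02, 0.43, 2.2], [-4.2, 0.0, 0.0, 0.0, 0.01, 0.42, 2.2], [-4.2, 0.0, 0.0, 0.0, 0.02, 0.43, 2.2], [-4.2, 0.0, 0.0, 0.0, 0.01, 0.42, 2.2], [-4.2, 0.0, 0.0, 0.0, 0.02, 0.42, 2.2], [-4.2, 0.0, 0.0, 0.0, 0.01, 0.43, 2.2]]
```

View pics/s14c.png

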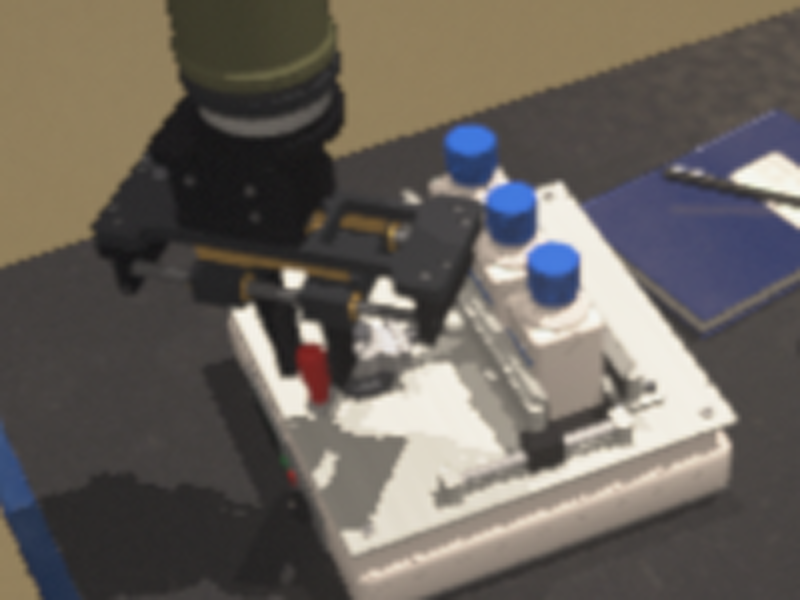

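```bash
python3 -c "
from arc import *
d=np.load('pics/s14.npy');C=cloud('scene',d);p=np.array([.4872,.1733]);a=np.radians(-94.2+50)
for v in range(128,147,2):
    q=C[v,203:212];print(v,np.round(q[:,2],3),np.round((q[:,:2]-p)@[np.cos(a),np.sin(a)],3))
"
```

```text
128 [0.248 0.248 0.247 0.247 0.249 0.247 0.247 0.248 0.248] [0.077 0.079 0.081 0.083 0.086 0.087 0.089 0.091 0.093]
130 [0.248 0.248 0.25  0.249 0.248 0.248 0.247 0.249 0.246] [0.079 0.081 0.084 0.085 0.087 0.089 0.091 0.093 0.094]
132 [0.245 0.246 0.247 0.248 0.247 0.246 0.246 0.246 0.241] [0.08  0.082 0.084 0.087 0.088 0.09  0.092 0.094 0.094]
134 [0.242 0.242 0.241 0.241 0.242 0.242 0.24  0.242 0.233] [0.081 0.082 0.084 0.086 0.088 0.09  0.091 0.094 0.092]
136 [0.237 0.238 0.237 0.236 0.237 0.239 0.237 0.235 0.215] [0.08  0.082 0.084 0.086 0.088 0.09  0.091 0.093 0.086]
138 [0.229 0.23  0.231 0.232 0.233 0.234 0.233 0.213 0.209] [0.079 0.081 0.083 0.085 0.088 0.09  0.092 0.085 0.086]
140 [0.224 0.225 0.227 0.226 0.223 0.218 0.214 0.211 0.105] [0.078 0.08  0.083 0.085 0.085 0.085 0.086 0.086 0.044]
142 [0.105 0.22  0.22  0.22  0.219 0.214 0.21  0.099 0.102] [0.027 0.08  0.082 0.084 0.086 0.085 0.086 0.041 0.045]
144 [0.103 0.214 0.214 0.217 0.214 0.21  0.073 0.075 0.091] [0.028 0.08  0.082 0.085 0.085 0.086 0.03  0.034 0.043]
146 [0.075 0.208 0.209 0.208 0.208 0.073 0.072 0.076 0.073] [0.019 0.079 0.081 0.083 0.085 0.03  0.032 0.037 0.038]
```

Emit:
jog_arm(
  targets=[
    [-4.3,0,-0.1,0,0,0.46,2.2],
    [-4.2,0,0,0,0.02,0.42,2.2],
    [-4.2,0,0,0,0.01,0.43,2.2],
    [-4.2,0,0,0,0.02,0.42,2.2],
    [-4.2,0,0,0,0.02,0.43,2.2],
    [-4.2,0,0,0,0.01,0.42,2.2],
    [-4.2,0,0,0,0.02,0.43,2.2],
    [-4.2,0,0,0,0.01,0.42,2.2],
    [-4.2,0,0,0,0.02,0.42,2.2],
    [-4.2,0,0,0,0.01,0.43,2.2],
  ],
)

```text
time: 28.05
position: [0.5244, 0.1568, 0.1536]
tool_rot: [0.027, 1.573, -0.027]
ft_force: [-5.1, 2.3, 2.2]
grip_width: 0.254
```

Emit:
jog_arm(
  targets=[
    [0,0,0,0,0,0,2.2],
    [0,0,0,0,0,0,2.2],
  ],
)

```text
time: 28.3
position: [0.5247, 0.1566, 0.1536]
tool_rot: [0.03, 1.572, -0.03]
ft_force: [-3.3, 3.2, 0.7]
grip_width: 0.257
```

```bash
python3 -c "
from arc import *
arc(92,96,2,2.2)
snap('scene','s15');crop('s15',100,300,60,210,4,'s15c')"
```

```text
[0.5247 0.1566 0.1536] 22.38811124664066 [-3.3142  3.2138  0.7268] arm lever-angle 91.27279599931512 [-1.1702  0.2364  0.946   1.8456 -0.2084  1.1654 -0.192 ]
[[-2.0, -0.1, 0.0, -0.04, 0.0, 0.28, 2.2], [-2.0, 0.0, 0.0, 0.0, 0.0, 0.2, 2.2]]
```

View pics/s15c.png

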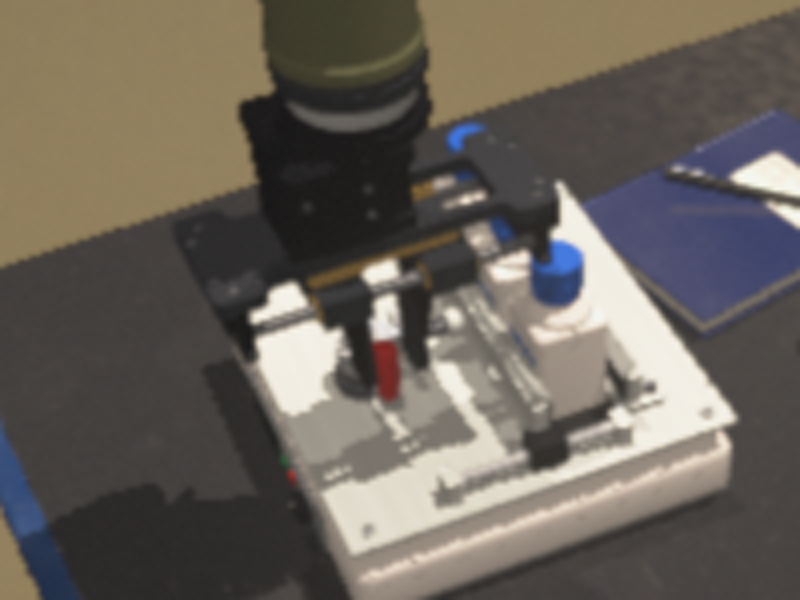

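Emit:
jog_arm(
  targets=[
    [0,0,0,0,0,0.25,2.2],
    [0,0,0,0,0,0.2,2.2],
    [0,0,0,0,0,0,2.2],
    [0,0,0,0,0,0,2.2],
  ],
)

```text
time: 28.85
position: [0.5288, 0.1558, 0.1535]
tool_rot: [0.029, 1.573, -0.03]
ft_force: [-5.3, 1.9, 1.5]
grip_width: 0.254
```

Emit:
jog_arm(
  targets=[
    [0,0,0,0,0,0.2,2.2],
    [0,0,0,0,0,0,2.2],
    [0,0,0,0,0,0,2.2],
  ],
)

```text
time: 29.22
position: [0.5293, 0.1558, 0.1534]
tool_rot: [0.028, 1.577, -0.03]
ft_force: [-8.9, 0.9, 5.0]
grip_width: 0.256
```

Emit:
jog_arm(
  targets=[
    [0,0,0,0,0,0.25,2.2],
    [0,0,0,0,0,0,2.2],
    [0,0,0,0,0,0,2.2],
  ],
)

```text
time: 29.6
position: [0.5296, 0.1558, 0.1532]
tool_rot: [0.028, 1.582, -0.03]
ft_force: [-16.3, 0.6, 9.7]
grip_width: 0.254
```

```bash
python3 -c "
from arc import *
p,Rc,s=cur();print(p,s['ft_force'],s['grip_width']*87,np.degrees(R.from_matrix(Rc.T@down(-2)).as_rotvec()))
kx=p[:2]+Rc[:2,2]*(-(s['grip_width']*.087-.017)/2);print('knob',kx,np.degrees(np.arctan2(kx[1]-PV[1],kx[0]-PV[0]))%360-175.8)"
```

```text
[0.5296 0.1558 0.1532] [-16.2509   0.5765   9.6561] 22.080247406038605 [-0.1136 -0.6732  0.0734]
knob [0.5271 0.1559] 93.59824916994211
```

Emit:
jog_arm(
  targets=[
    [0,0,0,0,0,-0.3,2.2],
    [0,0,0,0,0,-0.2,2.6],
    [0,0,0,0,0,0,3.5],
    [0,0,0,0,0,0,4.0],
    [0,0,0,0,0,0,4.0],
    [0,0,0,-1.5,0,0,4.0],
    [0,0,0,-2.5,0,0,4.0],
    [0,0,0,-3.0,0,0,4.0],
    [0,0,0,-3.0,0,0,4.0],
    [0,0,0,-2.0,0,0,4.0],
  ],
)

```text
time: 30.85
position: [0.5306, 0.1558, 0.2767]
tool_rot: [0.03, 1.567, -0.029]
ft_force: [0.4, -0.2, 0.0]
grip_width: 0.455
```

```bash
python3 - <<'E'
from arc import *
p,Rc,s=cur();print(p,s['ft_force'],s['joint_positions'])
rows(p,Rc,np.array([.50,-.10,.32]),Rc,4.0,n=7)
E
```

```text
[0.5306 0.1558 0.2767] [ 0.4094 -0.1832  0.0348] [-1.2221  0.1263  0.976   1.6737 -0.1064  1.3944 -0.269 ]
ang 0.0 dist [-0.0306 -0.2558  0.0433]
[[0.0, 0.0, 0.0, -0.62, -3.67, -0.3, 4.0], [0.0, 0.0, 0.0, -0.63, -3.67, -0.29, 4.0], [0.0, 0.0, 0.0, -0.62, -3.66, -0.3, 4.0], [0.0, 0.0, 0.0, -0.63, -3.67, -0.3, 4.0], [0.0, 0.0, 0.0, -0.62, -3.67, -0.3, 4.0], [0.0, 0.0, 0.0, -0.63, -3.67, -0.29, 4.0], [0.0, 0.0, 0.0, -0.62, -3.66, -0.3, 4.0]]
```

Emit:
jog_arm(
  targets=[
    [0,0,0,-0.62,-2.5,-0.3,4.0],
    [0,0,0,-0.62,-3.66,-0.3,4.0],
    [0,0,0,-0.62,-3.66,-0.3,4.0],
    [0,0,0,-0.62,-3.66,-0.3,4.0],
    [0,0,0,-0.62,-3.66,-0.3,4.0],
    [0,0,0,-0.62,-3.66,-0.3,4.0],
    [0,0,0,-0.62,-2.5,-0.3,4.0],
    [0,0,0,0,0,0,4.0],
    [0,0,0,0,0,0,4.0],
  ],
)

```text
time: 31.98
position: [0.5002, -0.0745, 0.3175]
tool_rot: [0.028, 1.57, -0.027]
ft_force: [0.5, -0.7, 0.9]
grip_width: 0.46
```

```bash
python3 - <<'E'
from arc import *
p,Rc,s=cur();print(p,s['ft_force'],s['time'])
snap('scene','s16');crop('s16',100,300,60,210,4,'s16c')
snap('top','t16');crop('t16',100,250,120,250,5,'t16c')
for cam,f in(('scene','s16'),('top','t16')):
    im=cv2.imread('pics/%s.png'%f);C=cloud(cam,np.load('pics/%s.npy'%f));h=cv2.cvtColor(im,cv2.COLOR_BGR2HSV)
    m=((h[...,0]<8)|(h[...,0]>172))&(h[...,1]>140)&(C[...,2]>.145)&(C[...,2]<.17)&(C[...,0]<.6)&(C[...,0]>.4)&(C[...,1]>.1)
    k=C[m].mean(0);print('knob',k,np.degrees(np.arctan2(k[1]-PV[1],k[0]-PV[0]))%360-175.8)
    b=(h[...,0]>95)&(h[...,0]<125)&(h[...,1]>120)&(C[...,2]>.178)&(C[...,2]<.19)&(C[...,1]>.08)&(C[...,1]<.32)
    n,l,st,ce=cv2.connectedComponentsWithStats(b.astype(np.uint8))
    for i in range(1,n):
        if st[i,4]>25:print('cap',C[l==i].mean(0))
E
```

```text
[ 0.5002 -0.0745  0.3175] [ 0.5478 -0.7071  0.946 ] 31.975
knob [0.5222 0.1518 0.1499] 89.1858067733362
cap [1.0495 0.1839 0.182 ]
knob [0.5209 0.1566 0.1515] 87.50122092519445
cap [0.6355 0.2653 0.1839]
cap [0.6309 0.2026 0.1838]
cap [0.6262 0.1431 0.1841]
```

View pics/s16c.png

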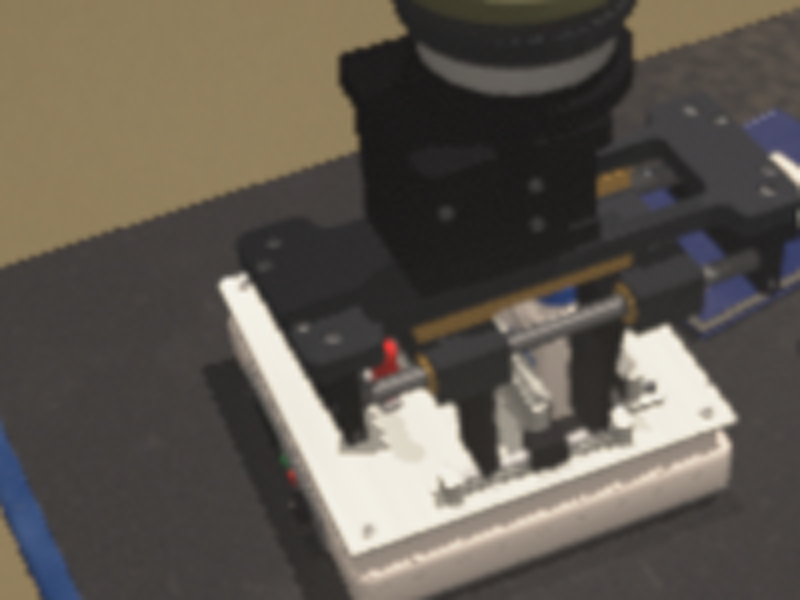

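View pics/t16c.png

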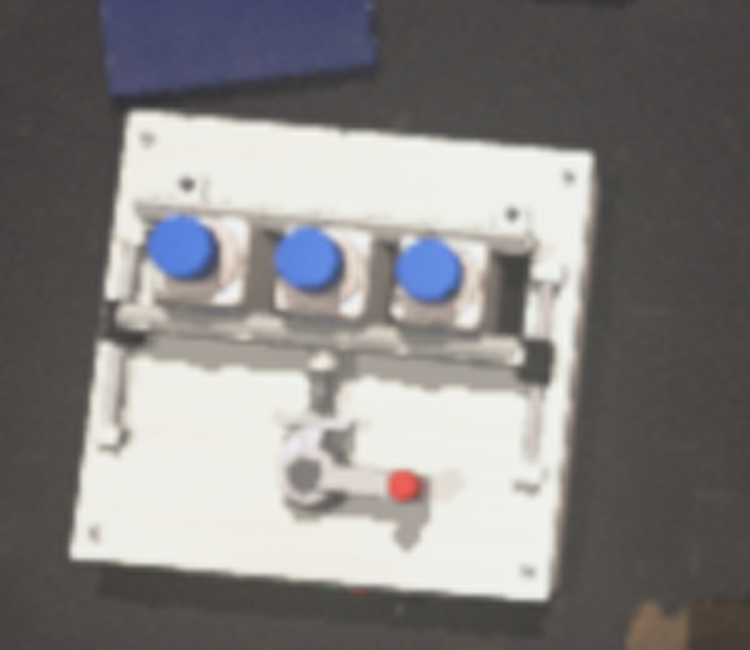

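View pics/s16.png

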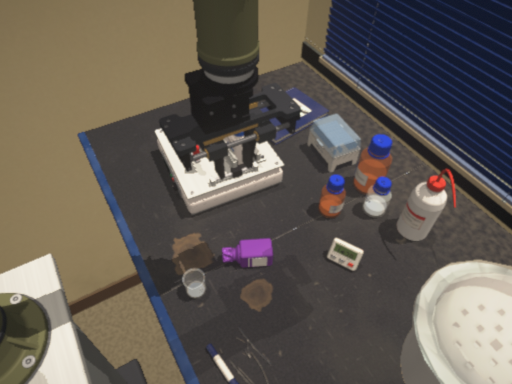

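The top view shows all three bottles between the bars. The knob reads about 88° though, against a stop at 93°, so I may have dragged it back slightly while backing off. I'll push it again with only the trailing finger, the jaws wide open.

```bash
python3 - <<'E'
from arc import *
p,Rc,s=cur()
a=rows(p,Rc,np.array([.533,.156,.28]),down(-2.5),5.2,n=6)
a=rows(*a,np.array([.533,.156,.154]),down(-2.5),5.2,n=5)
E
```

```text
ang 0.5 dist [ 0.0328  0.2302 -0.0372]
[[0.1, 0.0, 0.0, 0.62, 3.85, 0.42, 5.2], [0.1, 0.0, 0.0, 0.62, 3.86, 0.4, 5.2], [0.1, 0.0, 0.0, 0.61, 3.85, 0.41, 5.2], [0.1, 0.0, 0.0, 0.62, 3.86, 0.39, 5.2], [0.1, 0.0, 0.0, 0.62, 3.85, 0.39, 5.2], [0.0, 0.0, 0.0, 0.62, 3.86, 0.38, 5.2]]
ang 0.1 dist [ 0.    -0.    -0.126]
[[0.0, 0.0, 0.0, 2.52, 0.0, 0.0, 5.2], [0.0, 0.0, 0.0, 2.52, 0.0, 0.0, 5.2], [0.0, 0.0, 0.0, 2.52, 0.0, 0.0, 5.2], [0.0, 0.0, 0.0, 2.52, 0.01, 0.0, 5.2], [0.0, 0.0, 0.0, 2.52, 0.0, 0.0, 5.2]]
```

Emit:
jog_arm(
  targets=[
    [0.1,0,0,0.62,3.85,0.42,5.2],
    [0.1,0,0,0.62,3.86,0.4,5.2],
    [0.1,0,0,0.62,3.85,0.4,5.2],
    [0.1,0,0,0.62,3.86,0.4,5.2],
    [0.1,0,0,0.62,3.85,0.4,5.2],
    [0,0,0,0.62,3.86,0.38,5.2],
    [0,0,0,0,0,0,5.2],
    [0,0,0,0,0,0,5.2],
  ],
)

```text
time: 33.08
position: [0.5333, 0.1542, 0.2797]
tool_rot: [0.033, 1.571, -0.037]
ft_force: [-1.5, 0.1, -0.4]
grip_width: 0.596
```

```bash
python3 - <<'E'
from arc import *
p,Rc,s=cur();print(p,s['grip_width']*87)
a=rows(p,Rc,np.array([.533,.156,.154]),down(-2.5),5.2,n=5)
E
```

```text
[0.5333 0.1542 0.2797] 51.83723788860183
ang 0.1 dist [-0.0003  0.0018 -0.1257]
[[0.0, 0.0, 0.0, 2.51, 0.04, -0.01, 5.2], [0.0, 0.0, 0.0, 2.52, 0.04, -0.01, 5.2], [0.0, 0.0, 0.1, 2.51, 0.05, 0.0, 5.2], [-0.1, 0.0, 0.0, 2.51, 0.03, -0.01, 5.2], [0.0, 0.0, 0.0, 2.52, 0.04, -0.01, 5.2]]
```

Emit:
jog_arm(
  targets=[
    [0,0,0,2.0,0.04,0,5.2],
    [0,0,0,2.5,0.04,0,5.2],
    [0,0,0,2.8,0.04,0,5.2],
    [0,0,0,2.8,0.04,0,5.2],
    [0,0,0,1.5,0.02,0,5.2],
    [0,0,0,0.95,0,0,5.2],
    [0,0,0,0,0,0,5.2],
    [0,0,0,0,0,0,5.2],
  ],
)

```text
time: 34.08
position: [0.5343, 0.156, 0.1555]
tool_rot: [0.036, 1.569, -0.036]
ft_force: [0.3, -0.3, -0.3]
grip_width: 0.6
```

Emit:
jog_arm(
  targets=[
    [0,0,0,0,0,0.3,5.2],
    [0,0,0,0,0,0.2,5.2],
    [0,0,0,0,0,0.2,5.2],
    [0,0,0,0,0,0,5.2],
    [0,0,0,0,0,0,5.2],
  ],
)

```text
time: 34.7
position: [0.5401, 0.1556, 0.1546]
tool_rot: [0.035, 1.571, -0.036]
ft_force: [-4.5, 0.3, 4.1]
grip_width: 0.598
```

Emit:
jog_arm(
  targets=[
    [0,0,0,0,0,0.2,5.2],
    [0,0,0,0,0,0,5.2],
    [0,0,0,0,0,0,5.2],
  ],
)

```text
time: 35.08
position: [0.5421, 0.1552, 0.1546]
tool_rot: [0.035, 1.571, -0.036]
ft_force: [-5.1, -0.1, 4.3]
grip_width: 0.598
```

Emit:
jog_arm(
  targets=[
    [0,0,0,0,0,0.2,5.2],
    [0,0,0,0,0,0,5.2],
    [0,0,0,0,0,0,5.2],
  ],
)

```text
time: 35.45
position: [0.5438, 0.155, 0.1545]
tool_rot: [0.035, 1.572, -0.037]
ft_force: [-6.0, -2.0, 5.7]
grip_width: 0.599
```

Emit:
jog_arm(
  targets=[
    [0,0,0,0,0,0.2,5.2],
    [0,0,0,0,0,0,5.2],
    [0,0,0,0,0,0,5.2],
  ],
)

```text
time: 35.83
position: [0.5443, 0.1549, 0.1542]
tool_rot: [0.035, 1.576, -0.036]
ft_force: [-9.7, -1.1, 7.5]
grip_width: 0.597
```

Emit:
jog_arm(
  targets=[
    [0,0,0,0,0,0.3,5.2],
    [0,0,0,0,0,0,5.2],
    [0,0,0,0,0,0,5.2],
  ],
)

```text
time: 36.2
position: [0.5446, 0.1549, 0.1538]
tool_rot: [0.034, 1.582, -0.036]
ft_force: [-17.2, -2.2, 12.2]
grip_width: 0.598
```

Emit:
jog_arm(
  targets=[
    [0,0,0,0,0,-0.5,5.2],
    [0,0,0,0,0,-0.5,5.2],
    [0,0,0,0,0,0,5.2],
    [0,0,0,0,0,0,5.2],
    [0,0,0,-1.5,0,0,5.2],
    [0,0,0,-2.5,0,0,5.2],
    [0,0,0,-3.0,0,0,5.2],
    [0,0,0,-3.0,0,0,5.2],
    [0,0,0,-2.0,0,0,5.2],
    [0,0,0,0,0,0,5.2],
  ],
)

```text
time: 37.45
position: [0.5414, 0.1557, 0.2772]
tool_rot: [0.038, 1.565, -0.034]
ft_force: [1.1, 0.5, 0.0]
grip_width: 0.597
```

Emit:
jog_arm(
  targets=[
    [0,0,0,-0.5,-2.5,-0.6,5.2],
    [0,0,0,-0.5,-4.5,-0.6,5.2],
    [0,0,0,-0.5,-5.0,-0.6,5.2],
    [0,0,0,-0.5,-5.0,-0.6,5.2],
    [0,0,0,-0.5,-5.0,-0.6,5.2],
    [0,0,0,-0.5,-5.0,-0.6,5.2],
    [0,0,0,-0.5,-5.0,-0.6,5.2],
    [0,0,0,-0.5,-3.5,-0.6,5.2],
    [0,0,0,0,0,0,5.2],
    [0,0,0,0,0,0,5.2],
  ],
)

```text
time: 38.7
position: [0.4756, -0.196, 0.3143]
tool_rot: [0.036, 1.57, -0.035]
ft_force: [0.5, 0.4, -0.6]
grip_width: 0.599
```

```bash
python3 - <<'E'
from arc import *
p,Rc,s=cur();print(p,s['ft_force'],s['time'])
snap('scene','s17');crop('s17',100,300,60,210,4,'s17c')
snap('top','t17');crop('t17',100,250,120,250,5,'t17c')
for cam,f in(('scene','s17'),('top','t17')):
    im=cv2.imread('pics/%s.png'%f);C=cloud(cam,np.load('pics/%s.npy'%f));h=cv2.cvtColor(im,cv2.COLOR_BGR2HSV)
    m=((h[...,0]<8)|(h[...,0]>172))&(h[...,1]>140)&(C[...,2]>.145)&(C[...,2]<.17)&(C[...,0]<.6)&(C[...,0]>.4)&(C[...,1]>.1)
    k=C[m].mean(0);print('knob',k,np.degrees(np.arctan2(k[1]-PV[1],k[0]-PV[0]))%360-175.8)
    b=(h[...,0]>95)&(h[...,0]<125)&(h[...,1]>120)&(C[...,2]>.178)&(C[...,2]<.19)&(C[...,1]>.08)&(C[...,1]<.32)&(C[...,0]<.8)
    n,l,st,ce=cv2.connectedComponentsWithStats(b.astype(np.uint8))
    for i in range(1,n):
        if st[i,4]>25:print('cap',C[l==i].mean(0))
E
```

```text
[ 0.4756 -0.196   0.3143] [ 0.4663  0.4075 -0.5776] 38.7
knob [0.5194 0.1537 0.1506] 86.46398992496665
cap [0.6322 0.2617 0.1833]
knob [0.5212 0.1566 0.1517] 87.77439754681853
cap [0.6354 0.2651 0.1836]
cap [0.631  0.2027 0.1836]
cap [0.6264 0.1431 0.184 ]
```

View pics/s17c.png

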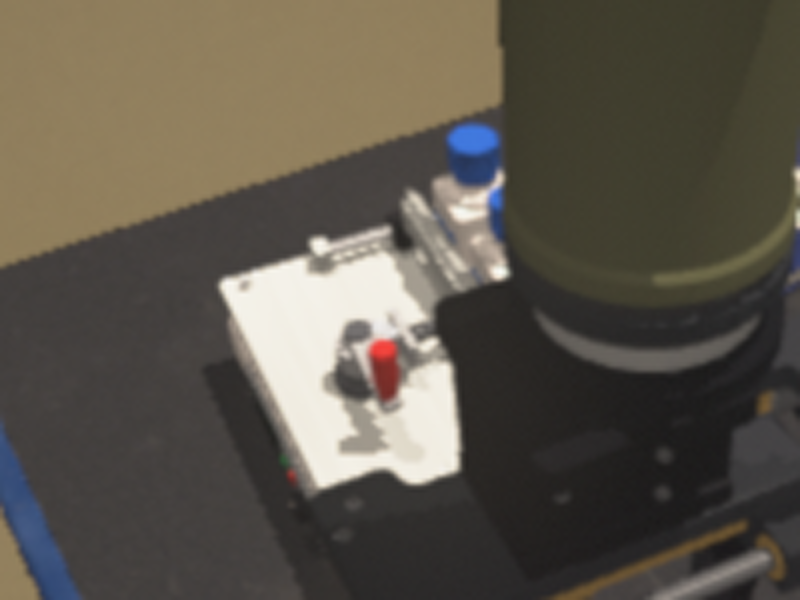

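View pics/t17c.png

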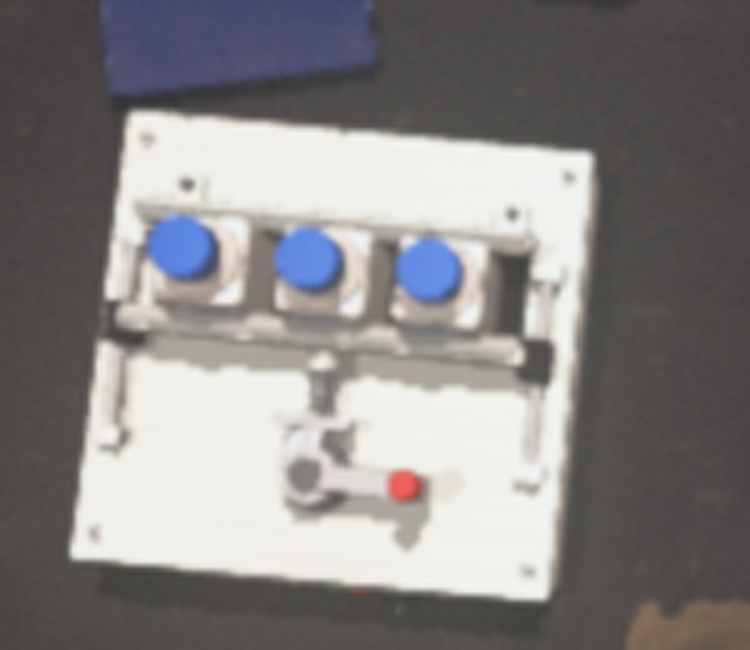

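View pics/t17.png

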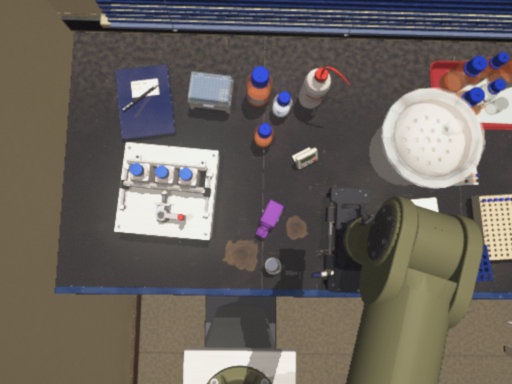

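```bash
python3 - <<'E'
from h import *
crop('t17',152,202,205,240,14,'t17lev')
crop('s17',170,215,130,170,14,'s17lev')
E
```

```text
(no output)
```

View pics/t17lev.png

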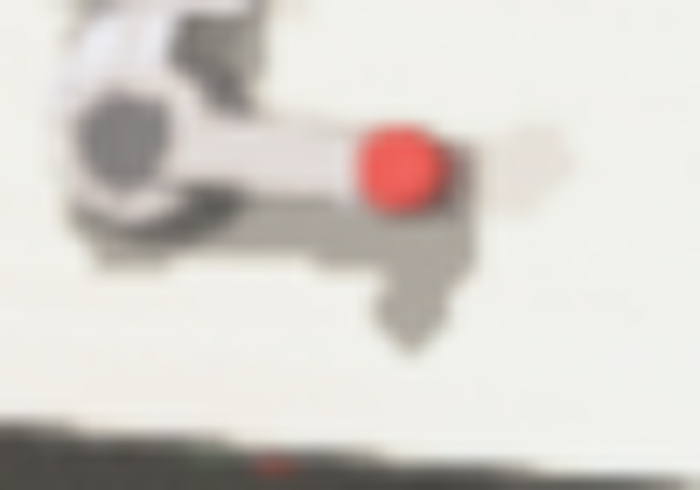

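View pics/s17lev.png

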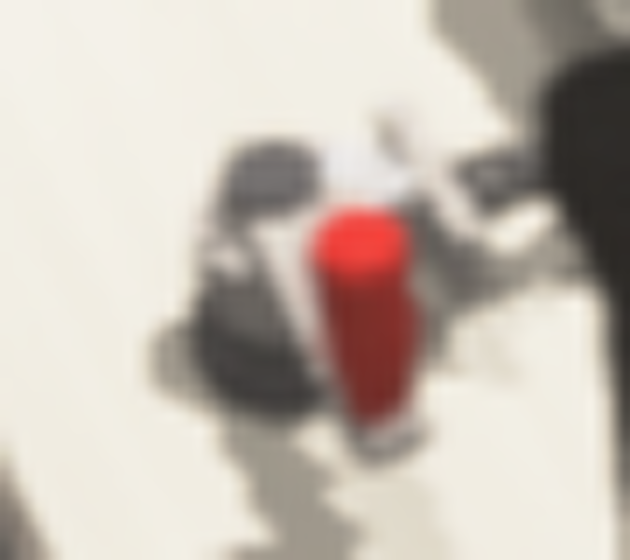

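Both pushes stalled hard at the same place, with the knob at x≈0.527. After release the camera reads 0.521 both times. The lever's edges look about parallel to the bars or just past, around 91°. I have time, so I'll make one careful check: push again, photograph it at the stall, then ease off gently.

Emit:
jog_arm(
  targets=[
    [0,0,0,0.4,3.5,0.6,5.2],
    [0,0,0,0.4,5.0,0.8,5.2],
    [0,0,0,0.4,5.0,0.8,5.2],
    [0,0,0,0.4,5.0,0.8,5.2],
    [0,0,0,0.4,5.0,0.8,5.2],
    [0,0,0,0.4,5.0,0.8,5.2],
    [0,0,0,0.4,4.5,0.6,5.2],
    [0,0,0,0.4,2.2,0.6,5.2],
    [0,0,0,0,0,0,5.2],
    [0,0,0,0,0,0,5.2],
  ],
)

```text
time: 40.05
position: [0.5492, 0.1513, 0.2826]
tool_rot: [0.035, 1.57, -0.037]
ft_force: [0.2, -0.2, -0.9]
grip_width: 0.599
```

```bash
python3 - <<'E'
from arc import *
p,Rc,s=cur();print(p,s['grip_width']*87)
a=rows(p,Rc,np.array([.534,.156,.155]),down(-2.5),5.2,n=5)
E
```

```text
[0.5492 0.1513 0.2826] 52.08486968026389
ang 0.2 dist [-0.0152  0.0047 -0.1276]
[[0.0, 0.0, 0.0, 2.55, 0.08, -0.31, 5.2], [-0.1, 0.0, 0.0, 2.56, 0.09, -0.31, 5.2], [0.0, 0.0, 0.0, 2.55, 0.08, -0.31, 5.2], [0.0, 0.0, 0.1, 2.55, 0.09, -0.31, 5.2], [0.0, 0.0, 0.0, 2.55, 0.08, -0.31, 5.2]]
```

Emit:
jog_arm(
  targets=[
    [0,0,0,1.5,0.2,-0.8,5.2],
    [0,0,0,2.8,0.2,-0.73,5.2],
    [0,0,0,3.0,0,0,5.2],
    [0,0,0,3.0,0,0,5.2],
    [0,0,0,1.5,0,0,5.2],
    [0,0,0,0.9,0,0,5.2],
    [0,0,0,0,0,0,5.2],
  ],
)

```text
time: 40.92
position: [0.5346, 0.1566, 0.1559]
tool_rot: [0.036, 1.57, -0.036]
ft_force: [1.1, 0.1, 1.0]
grip_width: 0.595
```

Emit:
jog_arm(
  targets=[
    [0,0,0,0,0,0.3,5.2],
    [0,0,0,0,0,0,5.2],
  ],
)

```text
time: 41.18
position: [0.5382, 0.1569, 0.1565]
tool_rot: [0.036, 1.569, -0.036]
ft_force: [1.0, -0.5, -0.3]
grip_width: 0.594
```

Emit:
jog_arm(
  targets=[
    [0,0,0,0,0,0.1,5.2],
    [0,0,0,0,0,0,5.2],
  ],
)

```text
time: 41.42
position: [0.5386, 0.1567, 0.1558]
tool_rot: [0.036, 1.57, -0.036]
ft_force: [-0.7, 0.3, 0.1]
grip_width: 0.597
```

Emit:
jog_arm(
  targets=[
    [0,0,0,0,0,0.1,5.2],
    [0,0,0,0,0,0,5.2],
  ],
)

```text
time: 41.68
position: [0.5389, 0.1567, 0.1556]
tool_rot: [0.035, 1.571, -0.036]
ft_force: [-2.9, -0.5, 2.4]
grip_width: 0.598
```

Emit:
jog_arm(
  targets=[
    [0,0,0,0,0,0.1,5.2],
    [0,0,0,0,0,0,5.2],
  ],
)

```text
time: 41.92
position: [0.5397, 0.1566, 0.1555]
tool_rot: [0.035, 1.572, -0.036]
ft_force: [-4.5, -0.1, 3.5]
grip_width: 0.601
```

Emit:
jog_arm(
  targets=[
    [0,0,0,0,0,0.2,5.2],
    [0,0,0,0,0,0,5.2],
  ],
)

```text
time: 42.18
position: [0.5417, 0.1562, 0.1555]
tool_rot: [0.035, 1.572, -0.037]
ft_force: [-4.6, -0.4, 3.1]
grip_width: 0.6
```

Emit:
jog_arm(
  targets=[
    [0,0,0,0,0,0.2,5.2],
    [0,0,0,0,0,0,5.2],
  ],
)

```text
time: 42.42
position: [0.5434, 0.1559, 0.1555]
tool_rot: [0.035, 1.573, -0.037]
ft_force: [-6.2, -0.7, 4.9]
grip_width: 0.602
```

```bash
cat > kn.py <<'E'
from arc import *
import sys
f=sys.argv[1]
im,d=snap('scene',f);h=cv2.cvtColor(im,cv2.COLOR_RGB2HSV)
m=((h[...,0]<8)|(h[...,0]>172))&(h[...,1]>140);m[:125]=0;m[175:]=0;m[:,:170]=0;m[:,215:]=0
v,u=np.nonzero(m);print(f,len(u),u.mean(),v.mean(),u.min(),u.max(),v.min(),v.max())
crop(f,170,215,130,170,14,f+'l')
E
python3 kn.py s18; python3 - <<'E'
from h import *
im=cv2.cvtColor(cv2.imread('pics/s17.png'),cv2.COLOR_BGR2HSV);h=im
m=((h[...,0]<8)|(h[...,0]>172))&(h[...,1]>140);m[:125]=0;m[175:]=0;m[:,:170]=0;m[:,215:]=0
v,u=np.nonzero(m);print(len(u),u.mean(),v.mean(),u.min(),u.max(),v.min(),v.max())
E
```

```text
s18 63 197.6031746031746 151.25396825396825 195 200 145 158
70 195.81428571428572 151.0142857142857 193 198 145 158
```

View pics/s18l.png

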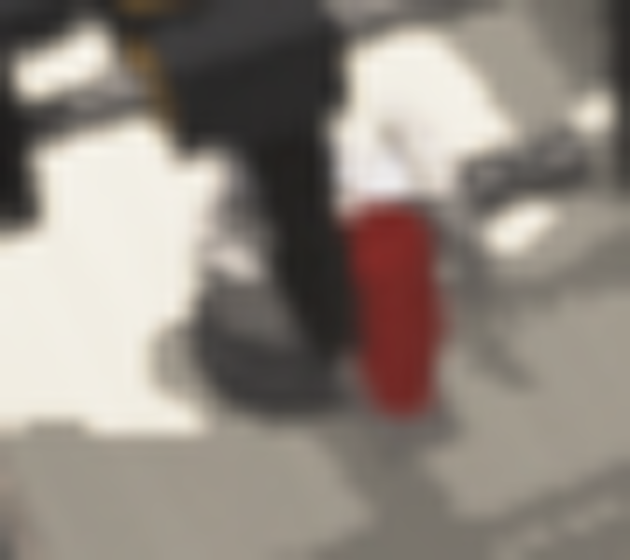

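Emit:
jog_arm(
  targets=[
    [0,0,0,0,0,0.15,5.2],
    [0,0,0,0,0,0,5.2],
    [0,0,0,0,0,-0.1,5.2],
    [0,0,0,0,0,-0.1,5.2],
    [0,0,0,0,0,-0.1,5.2],
    [0,0,0,0,0,0,5.2],
  ],
)

```text
time: 43.22
position: [0.543, 0.1563, 0.1555]
tool_rot: [0.035, 1.57, -0.036]
ft_force: [-2.7, -1.6, 1.4]
grip_width: 0.595
```

```bash
python3 kn.py s19
```

```text
s19 62 197.5483870967742 151.2741935483871 195 200 145 158
```

Emit:
jog_arm(
  targets=[
    [0,0,0,0,0,-0.1,5.2],
    [0,0,0,0,0,-0.1,5.2],
    [0,0,0,0,0,0,5.2],
  ],
)

```text
time: 43.65
position: [0.541, 0.1569, 0.1557]
tool_rot: [0.036, 1.57, -0.036]
ft_force: [-1.2, -1.5, -1.1]
grip_width: 0.598
```

```bash
python3 kn.py s20
```

```text
s20 63 196.66666666666666 151.57142857142858 194 199 146 158
```

Emit:
jog_arm(
  targets=[
    [0,0,0,0,0,-0.15,5.2],
    [0,0,0,0,0,-0.15,5.2],
    [0,0,0,0,0,0,5.2],
  ],
)

```text
time: 44.08
position: [0.5382, 0.157, 0.1559]
tool_rot: [0.036, 1.569, -0.035]
ft_force: [-0.2, -0.5, 0.1]
grip_width: 0.599
```

```bash
python3 kn.py s21
```

```text
s21 69 195.69565217391303 151.79710144927537 193 198 146 159
```

View pics/s21l.png

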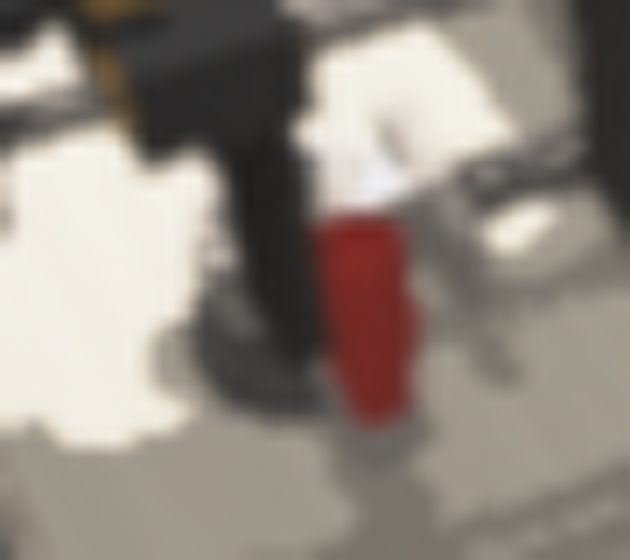

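The lever follows the finger back from the stop by about 4 mm and comes to rest at the same place every time, under its own clamp-spring reaction. So this is its natural closed rest position. I'll retreat clear, take a last look and hand in.

Emit:
jog_arm(
  targets=[
    [0,0,0,0,0,-0.2,5.2],
    [0,0,0,0,0,-0.2,5.2],
    [0,0,0,0,0,0,5.2],
    [0,0,0,-1.5,0,0,5.2],
    [0,0,0,-2.5,0,0,5.2],
    [0,0,0,-3.0,0,0,5.2],
    [0,0,0,-3.0,0,0,5.2],
    [0,0,0,-2.0,0,0,5.2],
    [0,0,0,0,0,0,5.2],
  ],
)

```text
time: 45.25
position: [0.5351, 0.157, 0.2779]
tool_rot: [0.037, 1.566, -0.034]
ft_force: [-0.7, -0.2, 0.4]
grip_width: 0.599
```

Emit:
jog_arm(
  targets=[
    [0,0,0,-0.5,-2.5,-0.3,5.2],
    [0,0,0,-0.5,-4.5,-0.3,5.2],
    [0,0,0,-0.5,-5.0,-0.3,5.2],
    [0,0,0,-0.5,-5.0,-0.3,5.2],
    [0,0,0,-0.5,-5.0,-0.3,5.2],
    [0,0,0,-0.5,-5.0,-0.3,5.2],
    [0,0,0,-0.5,-5.0,-0.3,5.2],
    [0,0,0,-0.5,-3.5,-0.3,5.2],
    [0,0,0,0,0,0,5.2],
    [0,0,0,0,0,0,5.2],
  ],
)

```text
time: 46.5
position: [0.4928, -0.1967, 0.315]
tool_rot: [0.037, 1.571, -0.036]
ft_force: [-0.3, 0.5, 0.5]
grip_width: 0.595
```

```bash
python3 - <<'E'
from arc import *
p,Rc,s=cur();print(p,s['ft_force'],s['time'])
snap('top','t22');crop('t22',100,320,110,290,3.5,'t22c')
im=cv2.imread('pics/t22.png');C=cloud('top',np.load('pics/t22.npy'));h=cv2.cvtColor(im,cv2.COLOR_BGR2HSV)
m=((h[...,0]<8)|(h[...,0]>172))&(h[...,1]>140)&(C[...,2]>.145)&(C[...,2]<.17)&(C[...,0]<.6)&(C[...,0]>.4)&(C[...,1]>.1)
k=C[m].mean(0);print('knob',k,np.degrees(np.arctan2(k[1]-PV[1],k[0]-PV[0]))%360-175.8)
b=(h[...,0]>95)&(h[...,0]<125)&(h[...,1]>120)&(C[...,2]>.178)&(C[...,2]<.19)&(C[...,1]>.08)&(C[...,1]<.32)&(C[...,0]<.8)
n,l,st,ce=cv2.connectedComponentsWithStats(b.astype(np.uint8))
for i in range(1,n):
    if st[i,4]>25:print('cap',C[l==i].mean(0))
E
```

```text
[ 0.4928 -0.1967  0.315 ] [-0.333   0.4568  0.4692] 46.5
knob [0.5212 0.1568 0.1507] 87.79227873168139
cap [0.6354 0.2652 0.1837]
cap [0.6307 0.2026 0.1837]
cap [0.6262 0.1433 0.1837]
```

View pics/t22c.png

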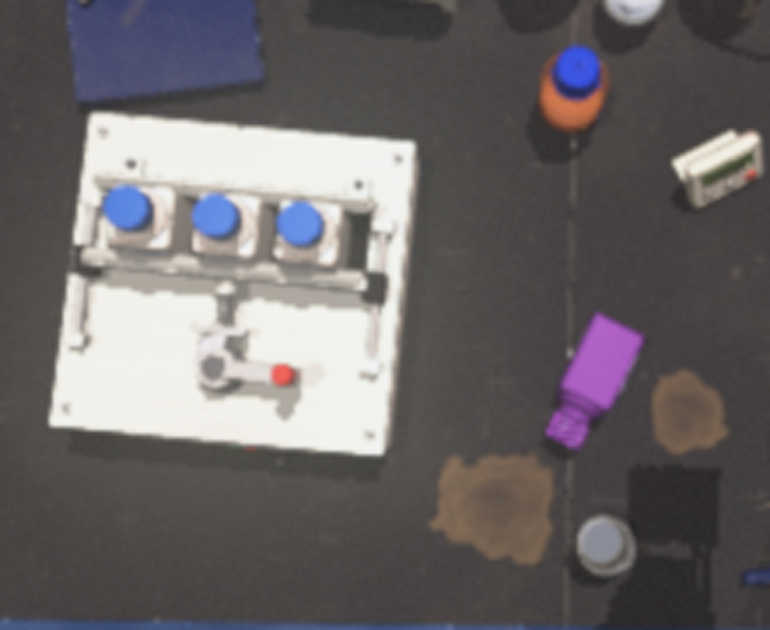

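```bash
python3 -c "
from bench import *
print(close_job())"
```

```text
the job is handed in; nothing more can be done
None
```

The bottle is standing on the mat in the free place, released, with the lever closed and all three bottles held between the bars. One check disagreed: the lever rests a few degrees short of its stop.

**What I did:** I stood the bottle upright on the bench and let go. I then took it by the cap from above, turned it about 40° square to the bars, set it on the mat and released it. Finally I swung the red-knob lever round until it met its end stop. I handed in at about 46.5 s.

**Last checks:**
- **Bottles:** all three caps are at z ≈ 0.184. The loaded bottle is within about 2 mm of the middle between its neighbours. All three moved about 3 mm toward the far bar as the clamp closed.
- **Other things:** the timer, amber bottle, beaker and purple look-alike look unmoved in the last top view. The arm was well clear and the wrist force read about zero.
- **Lever (disagreed):** I pushed it to the stop three times, with up to about 20 N at the wrist. Each time I released it, the knob came back 4–5 mm and rested in the same place. The cameras put that rest angle at about 88° (1.53 rad), against about 93° (1.62 rad) at the stop. The camera error is around 2°. The bars stay closed on the bottles there.

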